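# Clamp the filter drier in the brazing fixture

### The arm

A 6-joint arm with a two-finger parallel gripper is mounted at the origin on the work surface; the furniture and walls round the work are solid. World frame = base frame: x ahead of the robot, y to its left, z up, the work surface at z = 0. Lengths are in m, angles in degrees, forces in N, time in s.
With the tool pointing down it reaches from about 0.375 to 0.9 m from the base axis. Payload 3.1 kg.
Tool frame: the origin (TCP) lies midway between the tips of the shut fingers; the grasp point (between the pads) lies 19 mm behind it; x points along the fingers, z is the direction in which the jaws open and shut, and the axes are right-handed (so a half turn about x gives the same grasp; the last joint's range is limited). The gripper opens to 87 mm and grips with 3 to 60 N. Pads are 19 mm wide; open, the fingers measure 117 mm over their backs; the gripper's body (75 mm by 190 mm) begins 51 mm behind the grasp point.
Start: joints at [-78.065, 30.224, 82.088, -0, 67.689, -10.227], TCP at [0.236, -0.579, 0.185] pointing down, gripper open.
Joint ranges: [-176.69, 176.69], [-43.24, 126.21], [12.49, 139.97], [-82, 262], [0, 151.66], [-163.58, 163.58]. Speed limits (degrees/s): [159.86, 159.86, 180, 180, 180, 180].

### API

Orientations are given as a 3x3 rotation matrix whose columns are the frame's x, y, z axes.
In Python, from rig import * gives the robot as it stands.
- The arm moves only by the tool play_rows, never from a script. Its argument "rows" is a list that holds one entry, the list of rows, each a list of 7 numbers: the shift along the tool's x, y, z in m, then the turn, a rotation vector about the tool's x, y, z in degrees, then the finger opening in m, from 0 to 0.087. A call has 1 to 12 rows; each row is the pose to reach, as a shift and turn from the pose commanded when the call began, along the tool's axes at that moment; what a row does not reach only later rows make up. A row lasts 1/10 s, in which the tool goes at most 50 mm and 8.59 degrees, less where a joint would pass 70% of its speed; a pose out of reach is approached as far as the arm can. A call with a gripper value outside its range is refused whole. The fingers move at their own pace and stop on an object; the grip force is fixed at half the most. Time passes only in rows, so rows that repeat a pose let the fingers close. It gives the time, the measured TCP pose, the force and the opening at its end, in the units of the state.
- read_state(): the state, without advancing time (a new reading comes with each control period).
- capture(name): name is "scene" or "top"; returns a dict with "pixels" (400x640x3 uint8, red, green, blue), "intrinsics" (3x3 intrinsics, pixels), "rvec" (rotation vector, rad) and "tvec" (3), from world to camera coordinates, as OpenCV has them. Camera axes: x right, y down, z forward; pixel columns grow to the right and rows downward; lengths in m; the calibration is good to about 2 mm. A picture is of the moment at which its call begins. There is no depth.
- hand_in(): hands the job in, once; it reports no verdict.
Trained networks look in the newest picture that a camera, given by its name, has taken for a name from the list of things; names that differ only in an ending like _2 or _b are one class to them, and where a whole thing is asked for, a point or a joint stands for the part that bears it (a point fixed in the world has none). Each returns a list of dicts, best first, with "p" (0 to 1); they miss things now and then, are a little off and sometimes report something else, mostly with a low value. They report only what shows in the picture. A call takes as long as a camera call. They do not tell look-alikes from the thing itself.
- trace(camera, target): "mask" (400x640 bool, what is visible of it) and "at" ([column, row] in pixels, amid what is visible of it).
The state is a dict: "time_s": time; "joint_positions": joint angles; "qvel": joint speeds; "tau": joint torques, N m; "position": TCP position; "tcp_rot": TCP orientation; "force": force on the tool from outside, world axes, zero at the start; "moment": the same for the moment, N m; "opening": opening from 0.0 (shut) to 1.0 (fully open).
Only numpy, scipy, OpenCV 4.12 (cv2) and the standard library are available. Lean on these libraries where they do the work, as an engineer would, in place of code of your own. Each camera call takes 0.05 s, during which the arm holds its last target.

### The job

Clamp the copper filter drier that lies in the aluminium brazing fixture without gripping or lifting anything: with the outside of a finger push the steel swing strap round over the drier until it stops fully home against its pin, and then press the strap's black cam lever all the way down so that its cam presses on the drier. Do not lower the lever before the strap is home, leave the drier lying where it is in its vee rests, do not disturb the other things on the bench, and finish clear of everything.

Things in the scene. Friction and masses are not known exactly. Their poses are not given: they have to be found in the camera images.
- fixture: Brazing fixture, fixed on the bench: aluminium plate 170x170x12 mm, yaw within 0.35 rad. Origin: centre of its underside, z up. In its frame (mm): two steel vee rests at x -30, y +-26 (top z 38) carry the drier along y; pivot post, radius 12, at x 50, y 0, up to the strap; stop pin, radius 5, top z 80, at x 12, y -17. The wooden board with a red toggle clamp near the robot is no part of the job.
- pivot (a point): Point on the strap's vertical swing axis, at the strap's upper face (78 mm over the bench); in the fixture at x +50 mm, y 0. A nut of radius 9 mm rises 10 mm above it. Axes as the fixture's.
- strap (a joint): Swing of the steel strap, rad, counter-clockwise from above. It points from the pivot at angle (1.396 + joint) from the fixture's +x: 0 = parked, about toward +y; 1.745 = home at the stop pin, along -x over the drier. Starts 0 to 0.7. Flat bar 24 mm wide, z 68 to 78 mm, reaching 94 mm from the axis. Friction 0.15 N m (about 3.5 N at 45 mm); it stays where it is left, no spring.
- strap_mid (a point): Point inside the strap on its centre line, 45 mm from the pivot axis, at mid-thickness (z 73 mm); good place to push the strap's side, 12 mm to either side. Its -x axis runs along the strap away from the pivot; a push on the strap's +y side face, toward -y of this frame, swings it home.
- lever_hinge (a point): Axis of the cam lever in the strap's forked end, 80 mm from the pivot, z 80 mm, between two steel ears (20 mm long, 25 mm wide over all, top z 88 mm). Its axes are the strap's: -x outward from the pivot; the hinge runs along y.
- lever (a joint): Angle by which the cam lever has been pressed down, rad. 0 = fully raised: it slopes outward (away from the pivot) and up, 1.0 rad above level. 1.0 = fully down: level, sticking out beyond the strap's end at z 80 mm. Starts 0 to 0.2. It stays where it is left, no spring; turning it takes about 5 to 12 N near the tip.
- lever_tip (a point): Centre of the free end of the cam lever, 86 mm from its hinge. The last 46 mm are a black grip 20 mm wide and 11 mm thick. It is pressed from its upper side, which faces the pivot while the lever is raised.
- cam: Steel cam disc on the lever, radius 14 mm, 11 mm thick, between the prongs of the strap's forked end. Origin on the lever's hinge; the disc's centre is 13 mm from it. With the lever down its lowest point bears on the drier's top; with the lever raised it passes at least 2.5 mm above the drier.
- drier: Copper filter drier, loose, 160 mm long, body 29 mm diameter with thin stub ends and a small yellow cap at one end, lying in the vee rests across the fixture. Origin under its middle; x along its length. Its top is at z 54 mm.
- drier_mid (a point): Centre of the drier (z 40 mm).
- nut: Bystander: brass flare nut, 21 x 18 x 26 mm, standing on the fixture's plate. Origin at the centre of its underside.
- bend: Bystander: copper return bend (U), 66 x 41 x 11 mm, lying on the bench beside the fixture (its -y side).
- spare_drier: Bystander: second copper filter drier, 160 x 29 x 29 mm, lying on the bench, not in the fixture.
- capacitor: Bystander: white round capacitor, 35 mm diameter, 66 mm tall, standing on the bench.
- tape_roll: Bystander: roll of insulating tape, 55 mm diameter, 19 mm tall, lying flat.
- tin: Bystander: round flux tin, 65 mm diameter, 33 mm tall.
- key: Bystander: hex key, 100 x 39 x 7 mm, lying flat.
There are look-alikes about, which are no part of the job. What is shaped like the drier but green is not meant.

How it is judged (in metres and radians):
On the way, in this order (a step that is already met when the one before it is completed fails the run):
1. the strap is swung home over the drier while the lever is still up (value of joint strap above 1.645 rad and value of joint lever below 0.5 rad), for 0.2 s.
2. the cam lever is pressed down with the strap home (value of joint strap above 1.645 rad and value of joint lever above 0.85 rad and contact force between cam and drier above 1 N), for 0.2 s.
At the end, for the whole second after the job is handed in: The strap is home (within 0.1 rad of its stop), the lever is down (within 0.15 rad of level), the cam presses on the drier with more than 1 N, and the drier lies at rest within 15 mm of where it was (all of step 2 and distance of drier_mid from where it was at the start of the episode below 0.015 m and linear speed of drier below 0.02 m/s); the robot touches nothing.
It fails at once if the drier is lifted, carried or pushed away by more than 20 mm (distance of drier_mid from where it was at the start of the episode above 0.02 m).
It fails at once if the lever is pressed down before the strap is home (value of joint strap below 1.5 rad and value of joint lever above 0.6 rad).
It fails at once if a bystander is moved by more than 20 mm (distance of any of nut, capacitor, tape_roll, tin from where it was at the start of the episode above 0.02 m).
It also fails if it takes over 51 s, if anything falls off the work surface, if the arm or the gripper's body presses on something with over 40 N, if the wrist force passes 120 N, or if a joint passes its speed limit or range.

## Working session

There is one attempt and no reset: what is moved stays moved. The work goes in short steps, Python scripts to look and compute and a tool call to move; the robot and the scene stay as the last step left them, time stands still between calls to the robot, and variables do not carry over. Pictures are saved under pics/ and viewed, and the job is handed in when it is done.

Besides the shell and the picture viewer there is one more tool, called after ">>>" as name(argument=value, ...) on one line, values as JSON. play_rows: Moves the arm, as the interface text tells. Its arguments: {"type":"object","properties":{"rows":{"type":"array"}},"required":["rows"]}

```bash
mkdir -p pics; ls; python3 - <<'E'
from rig import *
import cv2
for n in ("scene","top"):
    c=capture(n); cv2.imwrite(f"pics/{n}0.png",c["pixels"][:,:,::-1]); print(n,c["intrinsics"],c["rvec"],c["tvec"])
    for t in ["fixture","strap","lever","drier","nut","cam","capacitor","tin","tape_roll"]:
        r=trace(n,t); print(t,[(round(x["p"],2),x["at"],int(x["mask"].sum())) for x in r[:3]])
s=read_state(); print(s)
E
```

```text
pics
scene [[483.60856362   0.         327.6830243 ]
 [  0.         483.60856362 201.26831237]
 [  0.           0.           1.        ]] [ 1.20799    -2.11606498  1.12318924] [0.28118701 0.38442367 0.8309221 ]
fixture [(0.69, [280.9, 255.6], 3525)]
strap [(0.89, [258.6, 232.5], 572), (0.34, [285.0, 259.2], 729)]
lever [(0.66, [241.3, 229.9], 272), (0.35, [256.6, 231.6], 619)]
drier [(0.82, [289.2, 258.3], 613), (0.64, [485.1, 234.5], 299)]
nut [(0.74, [195.6, 241.8], 379)]
cam [(0.62, [244.2, 242.0], 53), (0.59, [326.5, 250.4], 197)]
capacitor [(0.9, [196.5, 242.8], 342)]
tin [(0.4, [258.3, 231.1], 621)]
tape_roll [(0.97, [245.6, 316.2], 541)]
top [[442.31528477   0.         318.80001521]
 [  0.         442.31528477 199.59630108]
 [  0.           0.           1.        ]] [ 2.11433014 -2.13237444  0.19585888] [-0.0402103  0.5909589  1.2639245]
fixture [(0.88, [265.1, 216.8], 2904)]
strap [(0.72, [250.9, 197.9], 396), (0.3, [265.4, 151.5], 388)]
lever [(0.48, [225.7, 197.8], 116)]
drier [(0.87, [261.6, 222.8], 394), (0.8, [416.9, 265.0], 345), (0.67, [302.8, 220.2], 143)]
nut [(0.64,
[... 251 characters left out ...]
.20870654e+01,  8.52577011e-05,
        6.76878681e+01, -1.02269576e+01]), 'qvel': array([-0.04340527,  0.09019002, -0.05539753,  0.0323215 ,  0.16448139,
       -0.0499809 ]), 'tau': array([-1.25718261e-04, -4.40022039e+01, -1.76989532e+01,  6.33091573e-02,
        5.04638033e-02, -1.54219157e-05]), 'position': array([ 0.23579284, -0.57880631,  0.18495664]), 'tcp_rot': array([[ 8.56868846e-06,  9.26123330e-01,  3.77220861e-01],
       [-3.38827290e-05,  3.77220861e-01, -9.26123329e-01],
       [-9.99999999e-01, -4.84560990e-06,  3.46118738e-05]]), 'force': array([-0.22446603, -0.415637  , -0.30942814]), 'moment': array([-0.04650353,  0.04511062, -0.01779175]), 'opening': 1.0042412879170082}
```

```bash
python3 - <<'E'
import cv2
a=cv2.imread("pics/scene0.png"); cv2.imwrite("pics/scene0b.png",cv2.resize(a[170:345,150:383],(800,600),interpolation=cv2.INTER_CUBIC))
a=cv2.imread("pics/top0.png"); cv2.imwrite("pics/top0b.png",cv2.resize(a[140:290,180:380],(800,600),interpolation=cv2.INTER_CUBIC))
E
```

```text
(no output)
```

View pics/scene0.png

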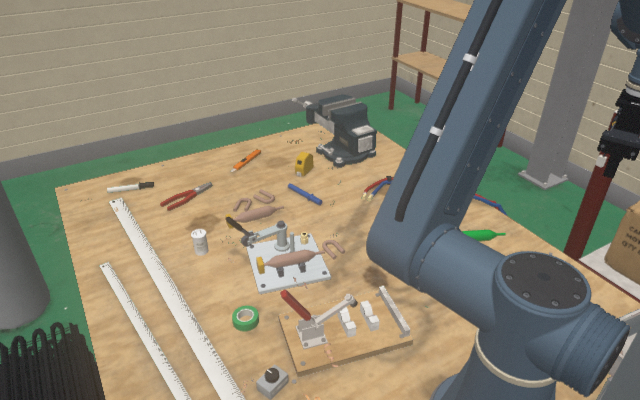

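View pics/top0.png

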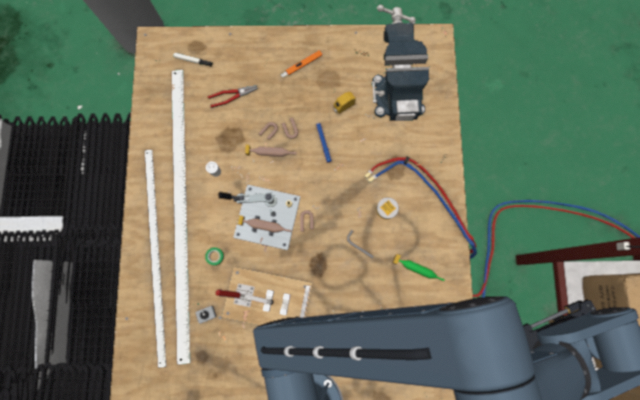

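View pics/scene0b.png

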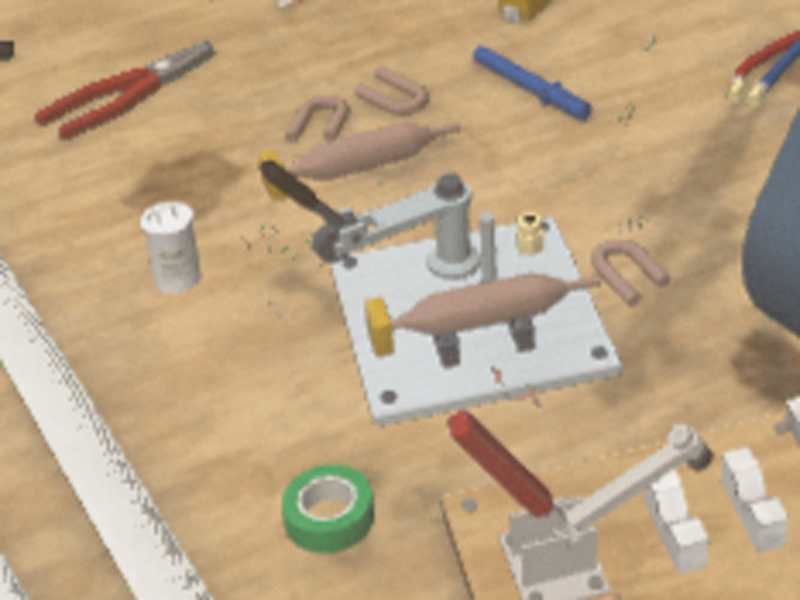

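View pics/top0b.png

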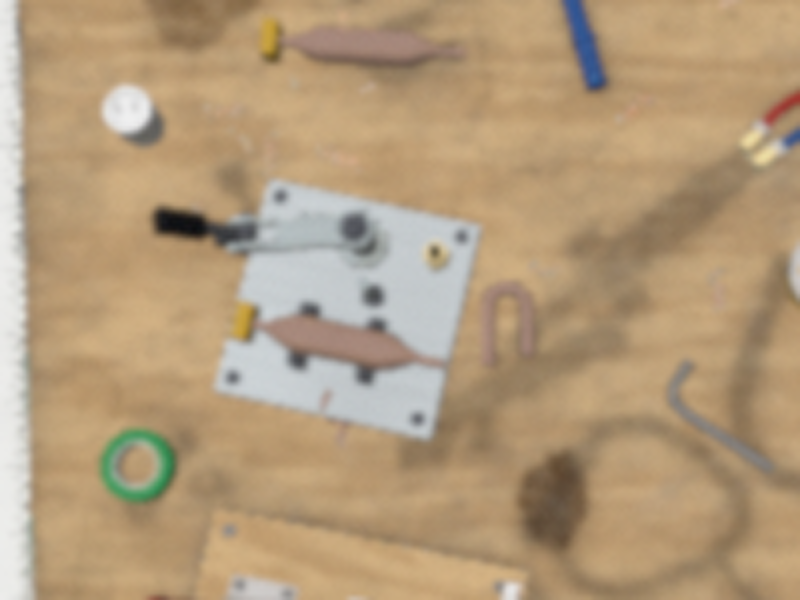

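The views agree. The top view shows the fixture plate with its corners at about (248,185), (300,197), (288,250) and (234,237). The strap points to +y (image left), with the black lever raised outward to (219,195). I'll fit the poses jointly from both views.

```bash
cat > h.py <<'E'
from rig import *
import numpy as np, cv2
from scipy.optimize import least_squares
def Rz(a): return np.array([[np.cos(a),-np.sin(a),0],[np.sin(a),np.cos(a),0],[0,0,1]])
def fx(P,p): return Rz(p[2])@np.asarray(P)+[p[0],p[1],0]
def model(p,s,l):
    d=Rz(1.396+s)@[1,0,0]; 
    piv=np.array([.05,0,.078])
    hinge=piv+.08*d+[0,0,.002]
    tip=hinge+.086*(np.cos(1-l)*d+np.sin(1-l)*np.array([0,0,1]))
    pts=dict(c1=[.085,.085,.012],c2=[.085,-.085,.012],c3=[-.085,-.085,.012],c4=[-.085,.085,.012],pn=piv+[0,0,.01],tip=tip,hinge=hinge,pin=[.012,-.017,.08],mid=piv+.045*d-[0,0,.005])
    return {k:fx(v,p) for k,v in pts.items()}
def proj(c,P): return cv2.projectPoints(np.array([P],float),c["rvec"],c["tvec"],c["intrinsics"],None)[0].ravel()
E
python3 - <<'E'
from h import *
ct=capture("top"); cs=capture("scene")
k=233/800
T=dict(c1=(272,180),c2=(480,228),c3=(432,440),c4=(215,390),pn=(354,225),tip=(156,220),pin=(372,293))
S=dict(c1=(332,258),c2=(552,215),c3=(620,366),c4=(377,416),pn=(450,178),tip=(267,168),pin=(488,217))
T={a:np.array(b)/4+[180,140] for a,b in T.items()}
S={a:np.array([b[0]*k+150,b[1]*175/600+170]) for a,b in S.items()}
def res(v):
    m=model(v[:3],v[3],v[4]); r=[]
    for c,D in((ct,T),(cs,S)):
        for a,b in D.items(): r.append(proj(c,m[a])-b)
    return np.concatenate(r)
o=least_squares(res,[.6,.1,-.2,.2,.1],loss="soft_l1")
print(o.x); print(o.fun.reshape(-1,2).round(1))
m=model(o.x[:3],o.x[3],o.x[4])
for a,b in m.items(): print(a,b.round(4))
mh=model(o.x[:3],1.745,o.x[4]);print("home");
for a in("tip","hinge","mid"): print(a,mh[a].round(4))
E
```

```text
[ 0.54574321  0.11364709 -0.23134562  0.44852226  0.05496033]
[[-0.9 -0.4]
 [ 0.4 -0.5]
 [-0.5  0.4]
 [-0.7  0.5]
 [-0.4  0.4]
 [-0.5 -0.2]
 [-2.1 -2.3]
 [-0.2 -0.6]
 [ 1.3 -0.3]
 [ 1.8 -0.8]
 [-0.3  0.1]
 [ 0.5  0.5]
 [ 0.4  0.1]
 [ 0.4 -0.2]]
c1 [0.648  0.1769 0.012 ]
c2 [0.609  0.0114 0.012 ]
c3 [0.4435 0.0504 0.012 ]
c4 [0.4825 0.2159 0.012 ]
pn [0.5944 0.1022 0.088 ]
tip [0.5889 0.2324 0.1497]
hinge [0.591  0.1821 0.08  ]
pin [0.5535 0.0943 0.08  ]
mid [0.5925 0.1471 0.073 ]
home
tip [0.4675 0.1322 0.1497]
hinge [0.5166 0.1206 0.08  ]
mid [0.5506 0.1125 0.073 ]
```

>>> play_rows(rows=[[[-0.002,0.02,-0.016,-2,0,0,0],[-0.005,0.05,-0.041,-5,0,0,0],[-0.008,0.085,-0.069,-9,0,0,0],[-0.01,0.12,-0.097,-13,0,0,0],[-0.015,0.155,-0.125,-17,0,0,0],[-0.015,0.19,-0.153,-21,0,0,0],[-0.015,0.225,-0.182,-25,0,0,0],[-0.015,0.26,-0.21,-29,0,0,0],[-0.015,0.295,-0.238,-33,0,0,0],[-0.015,0.33,-0.266,-37,0,0,0],[-0.015,0.365,-0.295,-40,0,0,0],[-0.015,0.387,-0.313,-42,0,0,0]]])

```text
time_s: 2.3
position: [0.477, -0.1401, 0.2002]
tcp_rot: [[0.001, 0.432, 0.902], [0.0, 0.902, -0.432], [-1.0, 0.001, 0.0]]
force: [-0.7, -0.9, 0.0]
opening: 0.036
```

```bash
cat >> h.py <<'E'
def to(P,az):
    """az: azimuth deg wanted for tool z"""
    s=read_state(); R=s["tcp_rot"]; d=R.T@(np.array(P)-s["position"])
    a=np.degrees(np.arctan2(R[1,2],R[0,2]))
    print("t",s["time_s"],"pos",s["position"].round(4),"az",a.round(1),"tilt",R[:,0].round(3),"F",s["force"].round(1),"op",round(s["opening"],2))
    print(" shift",d.round(4),"rotx",round(-(az-a),2))
E
python3 -c "
from h import *
to([.6375,.147,.2],2.4)"
```

```text
t 2.3 pos [ 0.477  -0.1401  0.2002] az -25.6 tilt [ 0.001  0.    -1.   ] F [-0.7 -0.9  0. ] op 0.04
 shift [0.0004 0.3283 0.0205] rotx -28.02
```

>>> play_rows(rows=[[[0,0.03,0.002,-3,0,0,0],[0,0.065,0.004,-6,0,0,0],[0,0.1,0.006,-9,0,0,0],[0,0.135,0.008,-12,0,0,0],[0,0.17,0.011,-15,0,0,0],[0,0.205,0.013,-18,0,0,0],[0,0.24,0.015,-21,0,0,0],[0,0.27,0.017,-24,0,0,0],[0,0.295,0.019,-26,0,0,0],[0,0.315,0.02,-28,0,0,0],[0,0.328,0.0205,-28,0,0,0],[0,0.328,0.0205,-28,0,0,0]]])

```text
time_s: 3.5
position: [0.638, 0.1446, 0.1998]
tcp_rot: [[0.0, -0.039, 0.999], [0.0, 0.999, 0.039], [-1.0, 0.0, 0.0]]
force: [0.2, 0.5, -0.5]
opening: 0.006
```

```bash
python3 -c "
from h import *
to([.6375,.147,.064],2.4)
for n,(r0,r1,c0,c1) in dict(scene=(170,345,150,383),top=(140,290,180,380)).items():
    c=capture(n)['pixels'][r0:r1,c0:c1,::-1]; cv2.imwrite(f'pics/{n}1.png',cv2.resize(c,(800,600)))
"
```

```text
t 3.5 pos [0.638  0.1446 0.1998] az 2.2 tilt [ 0.  0. -1.] F [ 0.2  0.5 -0.5] op 0.01
 shift [ 0.1358  0.0023 -0.0004] rotx -0.18
```

View pics/scene1.png

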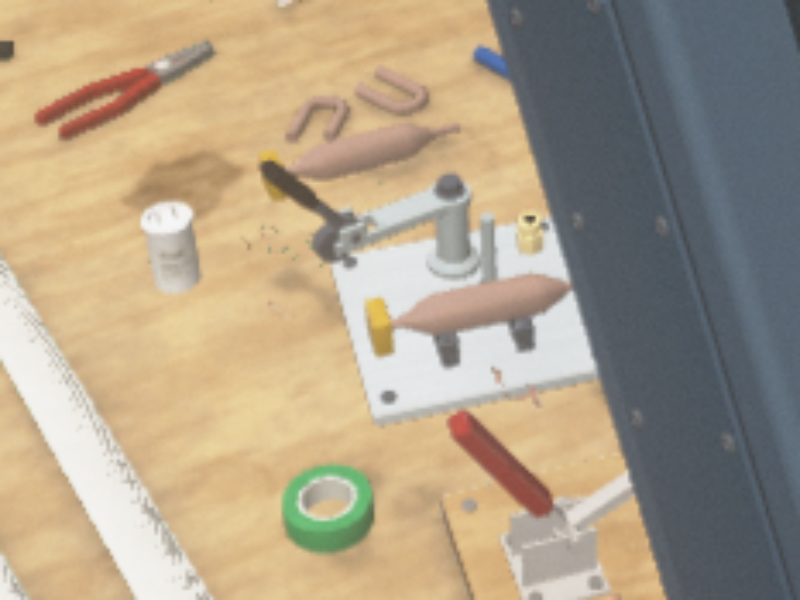

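```bash
python3 -c "
from h import *
for n in ('scene','top'):
    c=capture(n); cv2.imwrite(f'pics/{n}2.png',c['pixels'][:,:,::-1]); print(n,proj(c,read_state()['position']),proj(c,[.5944,.1022,.088]))
"
```

```text
scene [255.28570637 178.92378842] [281.60556673 222.3779912 ]
top [248.52788574 173.19191837] [268.10308772 196.65034394]
```

View pics/scene2.png

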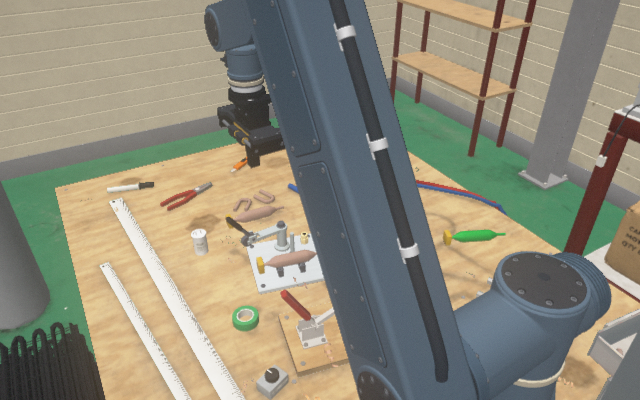

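View pics/top2.png

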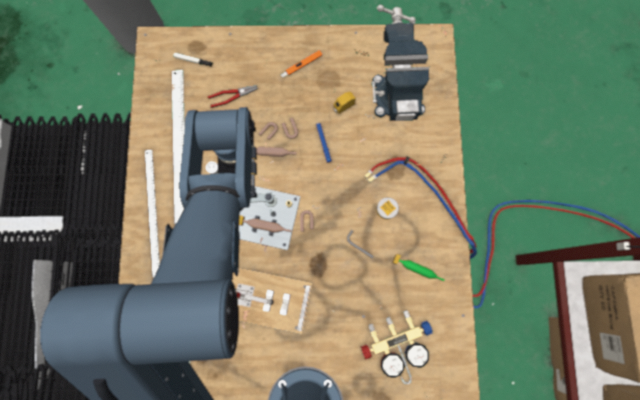

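```bash
python3 -c "
from h import *
c=cv2.imread('pics/scene2.png')[70:220,180:380]; cv2.imwrite('pics/z2.png',cv2.resize(c,(800,600),interpolation=cv2.INTER_CUBIC))
"
```

```text
(no output)
```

View pics/z2.png

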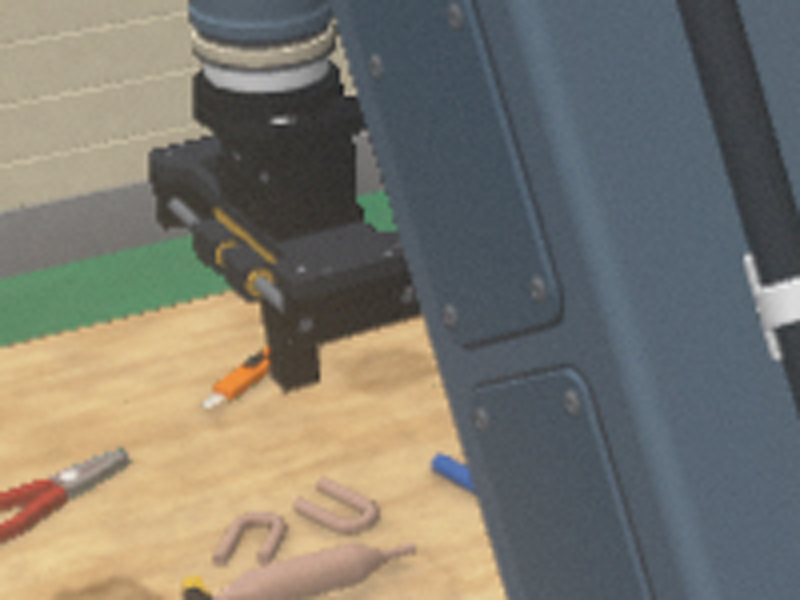

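```bash
python3 -c "
from h import *
s=read_state();p=s['position']; print(p, s['joint_positions'])
c=capture('scene'); print('cam',(-cv2.Rodrigues(c['rvec'])[0].T@c['tvec']))
for d in ([0,0,0],[0,0,.03],[0,0,.07],[.04,0,0],[0,.02,0],[0,0,.2]): print(d,proj(c,p+d).round(1))
t=capture('top'); print('cam',(-cv2.Rodrigues(t['rvec'])[0].T@t['tvec']))
for q in ([0,0,0],[0,0,.2],p,p+[0,0,.07],p+[.095,.037,.07],p+[-.095,.037,.07]): print(q,proj(t,q).round(1),proj(c,q).round(1))
"
```

```text
[0.63700263 0.14232664 0.19990187] [ 2.81643786e+00  3.15865890e+01  7.68505165e+01 -2.55630277e-02
  7.16077912e+01  7.31191417e-01]
cam [-0.25546105  0.4873872   0.78388303]
[0, 0, 0] [255.3 178.9]
[0, 0, 0.03] [254.3 167.5]
[0, 0, 0.07] [252.9 151.9]
[0.04, 0, 0] [248.4 171.1]
[0, 0.02, 0] [247.2 181.2]
[0, 0, 0.2] [248.   96.1]
cam [ 0.34721061 -0.04636002  1.35116615]
[0, 0, 0] [304.7 406.4] [491.3 425. ]
[0, 0, 0.2] [301.9 429.2] [518.2 349. ]
[0.63700263 0.14232664 0.19990187] [248.5 173.2] [255.3 178.9]
[0.63700263 0.14232664 0.26990187] [244.1 166.4] [252.9 151.9]
[0.73200263 0.17932664 0.26990187] [230.5 130.7] [221.6 138.6]
[0.54200263 0.17932664 0.26990187] [228.4 203.6] [254.9 175.6]
```

View pics/top1.png

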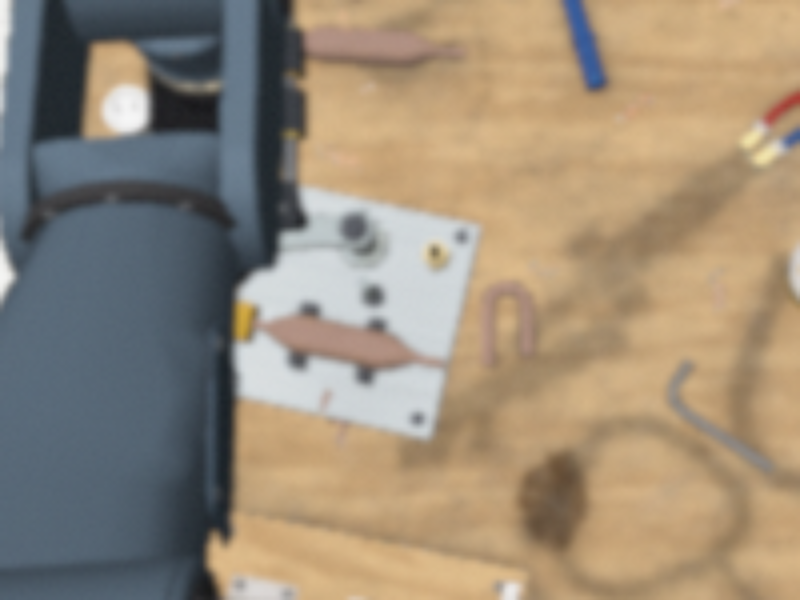

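```bash
python3 -c "
from h import *
s=read_state();p=s['position']
t=capture('top');c=capture('scene')
for z in (.07,.1,.13,.16,.2):
  for q in ([-.095,-.0375,z],[.095,-.0375,z],[-.095,.0375,z]): print(q,proj(t,p+q).round(1),proj(c,p+q).round(1))
for n in ('scene','top'):
    r=cv2.imread(f'pics/{n}2.png')
    x0,y0=(190,50) if n=='scene' else (160,90)
    cv2.imwrite(f'pics/{n}2z.png',cv2.resize(r[y0:y0+150,x0:x0+200],(800,600),interpolation=cv2.INTER_CUBIC))
"
```

```text
[-0.095, -0.0375, 0.07] [258.3 203.3] [287.6 166.3]
[0.095, -0.0375, 0.07] [259.6 130.3] [251.4 131.4]
[-0.095, 0.0375, 0.07] [228.2 203.5] [254.7 175.6]
[-0.095, -0.0375, 0.1] [256.6 201.1] [287.  153.7]
[0.095, -0.0375, 0.1] [258.  126.3] [250.4 119.8]
[-0.095, 0.0375, 0.1] [225.6 201.4] [253.5 162.8]
[-0.095, -0.0375, 0.13] [254.9 198.8] [286.5 140.7]
[0.095, -0.0375, 0.13] [256.3 122. ] [249.3 107.9]
[-0.095, 0.0375, 0.13] [223.  199.1] [252.3 149.5]
[-0.095, -0.0375, 0.16] [253.  196.3] [285.9 127.3]
[0.095, -0.0375, 0.16] [254.5 117.4] [248.2  95.5]
[-0.095, 0.0375, 0.16] [220.1 196.6] [251.1 135.7]
[-0.095, -0.0375, 0.2] [250.2 192.8] [285.  108.6]
[0.095, -0.0375, 0.2] [251.9 111. ] [246.7  78.5]
[-0.095, 0.0375, 0.2] [216.1 193.1] [249.4 116.6]
```

View pics/top2z.png

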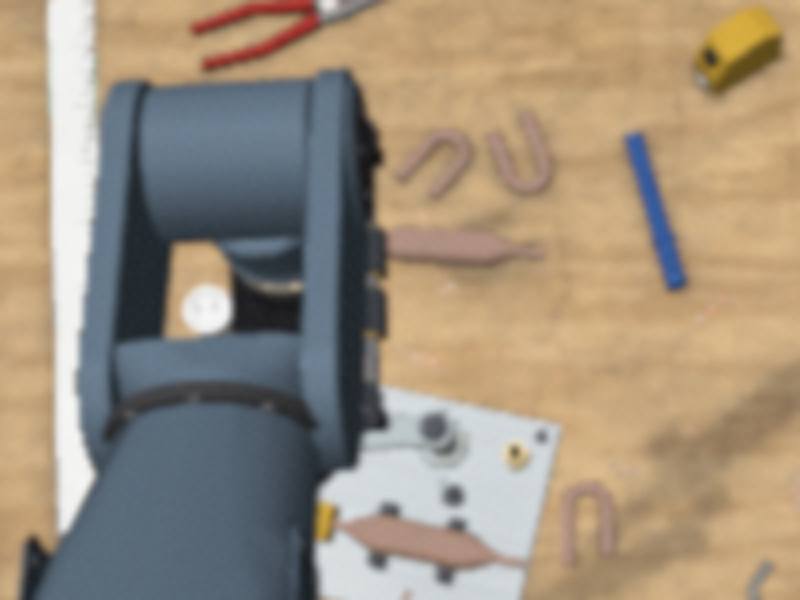

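>>> play_rows(rows=[[[0.02,0.003,0,0,0,0,0],[0.04,0.003,0,0,0,0,0],[0.06,0.003,0,0,0,0,0],[0.08,0.003,0,0,0,0,0],[0.1,0.003,0,0,0,0,0],[0.1,0.003,0,0,0,0,0]]])

```text
time_s: 4.5
position: [0.6348, 0.1457, 0.0971]
tcp_rot: [[-0.007, -0.037, 0.999], [-0.0, 0.999, 0.037], [-1.0, -0.0, -0.007]]
force: [-1.1, -0.2, 0.8]
opening: 0.009
```

```bash
python3 -c "
from h import *
to([.6375,.147,.064],2.4);p=read_state()['position']
for n,(r0,r1,c0,c1) in dict(scene=(120,270,180,380)).items():
    c=capture(n);print(proj(c,p));im=c['pixels'][r0:r1,c0:c1,::-1]; cv2.imwrite(f'pics/{n}3.png',cv2.resize(im,(800,600)))
"
```

```text
t 4.5 pos [0.6348 0.1457 0.0971] az 2.1 tilt [-0.007 -0.    -1.   ] F [-1.1 -0.2  0.8] op 0.01
 shift [0.033  0.0012 0.003 ] rotx -0.27
[257.67698345 216.09726151]
```

View pics/scene3.png

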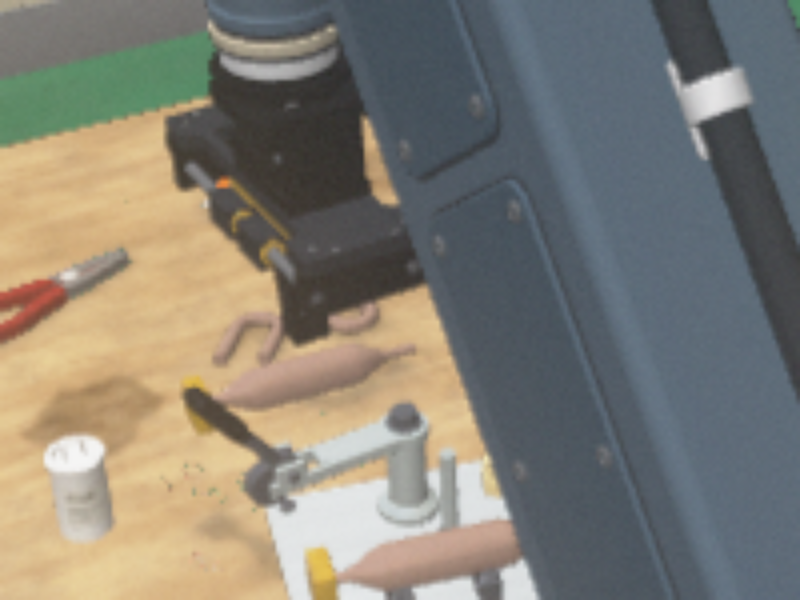

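>>> play_rows(rows=[[[-0.01,0,0,0,0,0,0.087],[-0.01,0,0,0,0,0,0.087],[-0.01,0,0,0,0,0,0.087],[-0.01,0,0,0,0,0,0.087],[-0.01,0,0,0,0,0,0.087],[-0.01,0,0,0,0,0,0.087]]])

```text
time_s: 5.15
position: [0.6373, 0.1464, 0.11]
tcp_rot: [[-0.0, -0.038, 0.999], [-0.0, 0.999, 0.038], [-1.0, -0.0, -0.0]]
force: [-0.0, 0.5, -0.2]
opening: 0.465
```

```bash
python3 -c "
from h import *
to([.6375,.147,.064],2.4);p=read_state()['position']
for n,(r0,r1,c0,c1) in dict(scene=(120,270,180,380)).items():
    c=capture(n);print(proj(c,p));im=c['pixels'][r0:r1,c0:c1,::-1]; cv2.imwrite(f'pics/{n}4.png',cv2.resize(im,(800,600)))
"
```

```text
t 5.15 pos [0.6373 0.1464 0.11  ] az 2.2 tilt [-0. -0. -1.] F [-0.   0.5 -0.2] op 0.47
 shift [0.046  0.0006 0.0002] rotx -0.23
[256.59305178 211.27833262]
```

View pics/scene4.png

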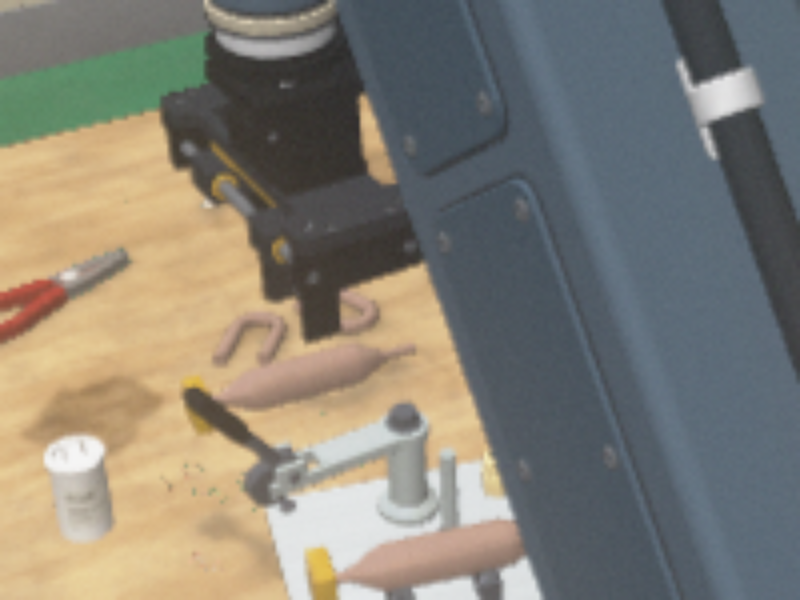

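>>> play_rows(rows=[[[0,0,0,0,0,0,0],[0,0,0,0,0,0,0],[0,0,0,0,0,0,0],[0.01,0,0,0,0,0,0],[0.02,0,0,0,0,0,0],[0.03,0,0,0,0,0,0],[0.04,0,0,0,0,0,0],[0.046,0,0,0,0,0,0],[0.046,0,0,0,0,0,0]]])

```text
time_s: 6.1
position: [0.6364, 0.1462, 0.0623]
tcp_rot: [[-0.003, -0.038, 0.999], [-0.0, 0.999, 0.038], [-1.0, -0.0, -0.003]]
force: [-1.1, 0.0, 0.1]
opening: 0.011
```

```bash
python3 -c "
from h import *
to([.6375,.147,.064],2.4);p=read_state()['position']
for n,(r0,r1,c0,c1) in dict(scene=(150,270,200,360)).items():
    c=capture(n);print(proj(c,p));im=c['pixels'][r0:r1,c0:c1,::-1]; cv2.imwrite(f'pics/{n}5.png',cv2.resize(im,(800,600)))
"
```

```text
t 6.1 pos [0.6364 0.1462 0.0623] az 2.2 tilt [-0.003 -0.    -1.   ] F [-1.1  0.   0.1] op 0.01
 shift [-0.0017  0.0007  0.0012] rotx -0.24
[258.26215956 227.31689246]
```

View pics/scene5.png

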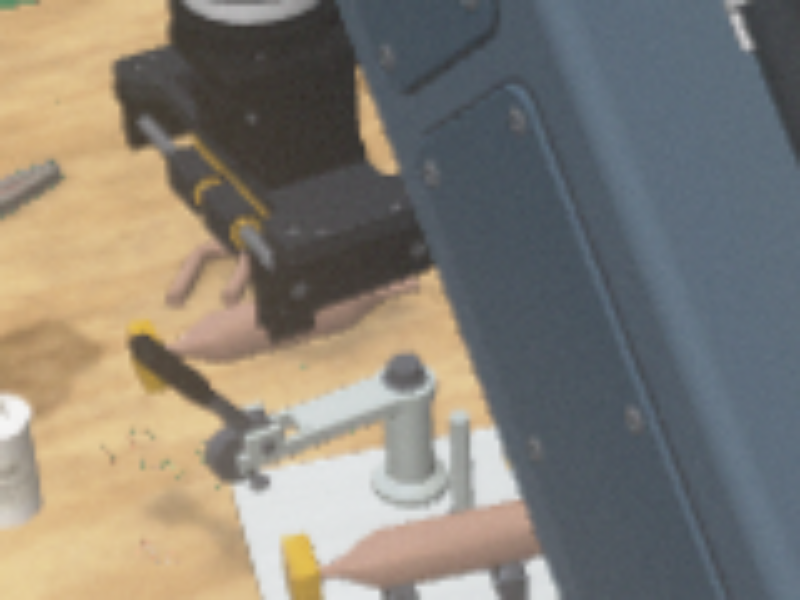

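>>> play_rows(rows=[[[0.005,0,0,0,0,0,0],[0.01,0,0,0,0,0,0],[0.015,0,0,0,0,0,0],[0.02,0,0,0,0,0,0],[0.025,0,0,0,0,0,0],[0.025,0,0,0,0,0,0]]])

```text
time_s: 6.75
position: [0.6366, 0.1463, 0.0379]
tcp_rot: [[-0.002, -0.038, 0.999], [-0.0, 0.999, 0.038], [-1.0, -0.0, -0.002]]
force: [-0.2, 0.5, 0.6]
opening: 0.01
```

```bash
python3 -c "
from h import *
to([.6375,.147,.064],2.4);p=read_state()['position']
for n,(r0,r1,c0,c1) in dict(scene=(150,270,200,360),top=(140,260,180,340)).items():
    c=capture(n);print(proj(c,p));im=c['pixels'][r0:r1,c0:c1,::-1]; cv2.imwrite(f'pics/{n}6.png',cv2.resize(im,(800,600)))
"
```

```text
t 6.75 pos [0.6366 0.1463 0.0379] az 2.2 tilt [-0.002 -0.    -1.   ] F [-0.2  0.5  0.6] op 0.01
 shift [-0.0261  0.0007  0.0008] rotx -0.24
[258.91333167 235.09350966]
[255.67606354 186.28135   ]
```

View pics/scene6.png

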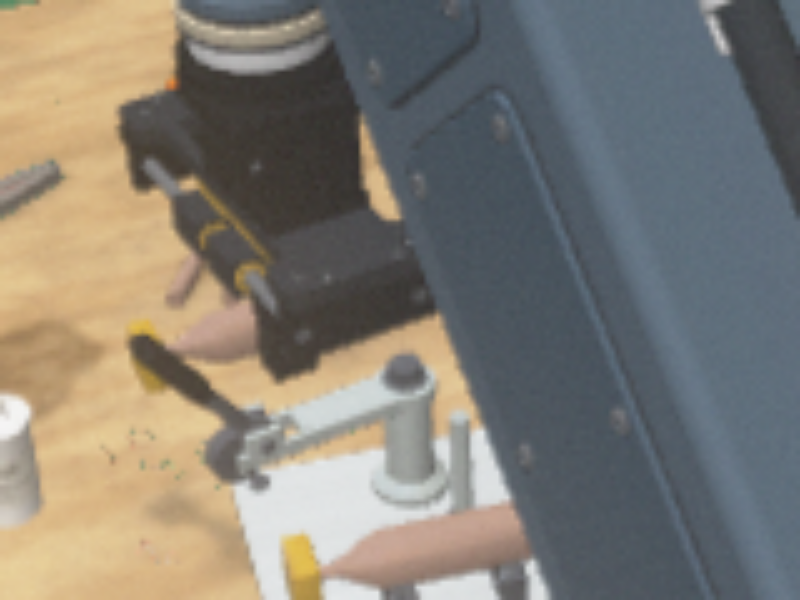

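View pics/top6.png

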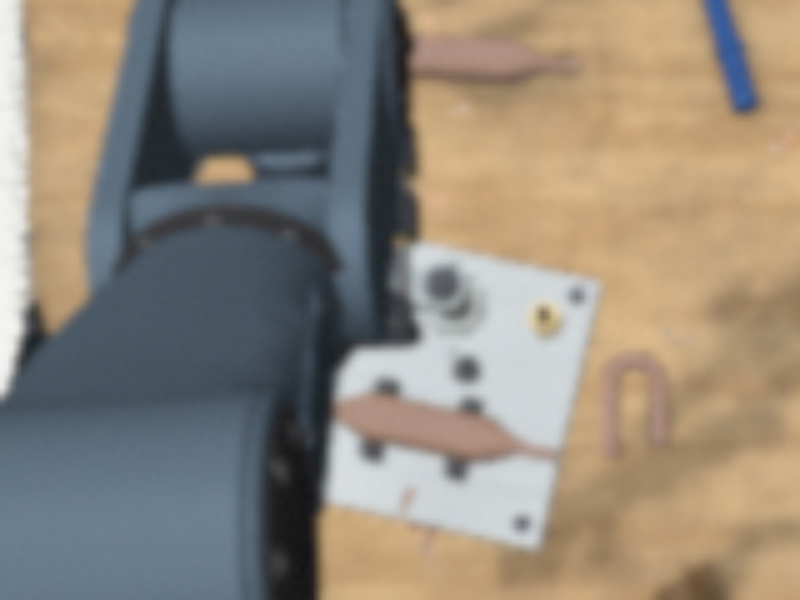

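>>> play_rows(rows=[[[0,0,-0.005,0,0,0,0],[0,0,-0.01,0,0,0,0],[0,0,-0.015,0,0,0,0],[0,0,-0.019,0,0,0,0],[0,0,-0.023,0,0,0,0],[0,0,-0.027,0,0,0,0],[0,0,-0.027,0,0,0,0]]])

```text
time_s: 7.55
position: [0.6126, 0.1457, 0.0402]
tcp_rot: [[0.005, -0.038, 0.999], [0.001, 0.999, 0.038], [-1.0, 0.0, 0.005]]
force: [4.3, 0.4, 2.7]
opening: 0.01
```

```bash
python3 -c "
from h import *
to([.6375,.147,.064],2.4);p=read_state()['position']
for n,(r0,r1,c0,c1) in dict(scene=(150,270,200,360)).items():
    c=capture(n);print(proj(c,p));im=c['pixels'][r0:r1,c0:c1,::-1]; cv2.imwrite(f'pics/{n}7.png',cv2.resize(im,(800,600)))
"
```

```text
t 7.55 pos [0.6126 0.1457 0.0402] az 2.2 tilt [ 0.005  0.001 -1.   ] F [4.3 0.4 2.7] op 0.01
 shift [-0.0236  0.0004  0.025 ] rotx -0.24
[263.13398409 239.572422  ]
```

View pics/scene7.png

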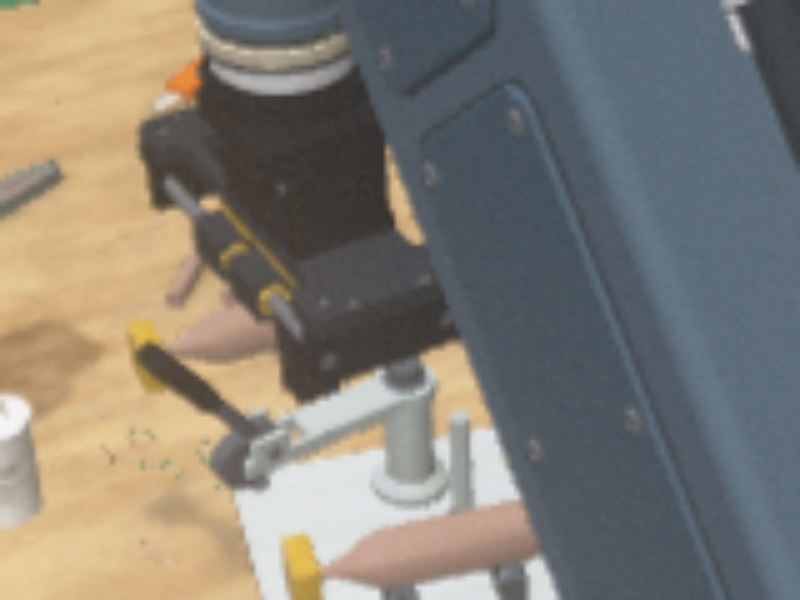

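```bash
cat >> h.py <<'E'
def arc(phis,rs,off,z,piv=(.5944,.1022)):
    s=read_state(); R=s["tcp_rot"]; a=np.degrees(np.arctan2(R[1,2],R[0,2]))
    # use ideal vertical frame to avoid tilt
    Ri=np.array([[0,-np.sin(np.radians(a)),np.cos(np.radians(a))],[0,np.cos(np.radians(a)),np.sin(np.radians(a))],[-1,0,0]])
    out=[]
    for f,r in zip(phis,rs):
        q=np.radians(f); d=np.array([np.cos(q),np.sin(q)]); t=np.array([-d[1],d[0]])
        P=np.array([*(np.array(piv)+r*d-off*t),z])
        sh=Ri.T@(P-s["position"]); out.append([round(float(v),4) for v in sh]+[round(-((f-90)-a),1),0,0,0])
    print(out)
E
python3 -c "
from h import *
arc(np.arange(97,142,4),np.linspace(.0435,.041,12),.027,.04)"
```

```text
[[0.0002, 0.0029, 0.0034, np.float64(-4.8), 0, 0, 0], [0.0002, 0.0042, 0.0002, np.float64(-8.8), 0, 0, 0], [0.0002, 0.0052, -0.0031, np.float64(-12.8), 0, 0, 0], [0.0002, 0.0061, -0.0064, np.float64(-16.8), 0, 0, 0], [0.0002, 0.0067, -0.0097, np.float64(-20.8), 0, 0, 0], [0.0002, 0.0071, -0.0131, np.float64(-24.8), 0, 0, 0], [0.0002, 0.0072, -0.0165, np.float64(-28.8), 0, 0, 0], [0.0002, 0.0071, -0.0199, np.float64(-32.8), 0, 0, 0], [0.0002, 0.0068, -0.0232, np.float64(-36.8), 0, 0, 0], [0.0002, 0.0063, -0.0265, np.float64(-40.8), 0, 0, 0], [0.0002, 0.0055, -0.0297, np.float64(-44.8), 0, 0, 0], [0.0002, 0.0046, -0.0329, np.float64(-48.8), 0, 0, 0]]
```

>>> play_rows(rows=[[[0,0.003,0.002,-4.8,0,0,0],[0,0.0042,0,-8.8,0,0,0],[0,0.0052,-0.003,-12.8,0,0,0],[0,0.006,-0.0064,-16.8,0,0,0],[0,0.0067,-0.01,-20.8,0,0,0],[0,0.007,-0.013,-24.8,0,0,0],[0,0.007,-0.0165,-28.8,0,0,0],[0,0.007,-0.02,-32.8,0,0,0],[0,0.0068,-0.023,-36.8,0,0,0],[0,0.0063,-0.0265,-40.8,0,0,0],[0,0.0055,-0.03,-44.8,0,0,0],[0,0.0046,-0.033,-48.8,0,0,0]]])

```text
time_s: 8.8
position: [0.5781, 0.1486, 0.0393]
tcp_rot: [[0.002, -0.779, 0.628], [-0.0, 0.628, 0.779], [-1.0, -0.001, 0.001]]
force: [3.6, 0.2, 0.0]
opening: 0.002
```

```bash
python3 -c "
from h import *
to([.6375,.147,.04],50)
arc([144,148,152,156,159,162,164.5,166,167,168,168],np.linspace(.041,.040,11),.027,.04)
for n,(r0,r1,c0,c1) in dict(scene=(150,270,200,360),top=(140,260,180,340)).items():
    c=capture(n);im=c['pixels'][r0:r1,c0:c1,::-1]; cv2.imwrite(f'pics/{n}8.png',cv2.resize(im,(800,600)))
"
```

```text
t 8.8 pos [0.5781 0.1486 0.0393] az 51.1 tilt [ 0.002 -0.    -1.   ] F [3.6 0.2 0. ] op 0.0
 shift [-0.0006 -0.0472  0.036 ] rotx 1.13
[[-0.0007, 0.0005, -0.001, np.float64(-2.9), 0, 0, 0], [-0.0007, 0.0021, -0.004, np.float64(-6.9), 0, 0, 0], [-0.0007, 0.0034, -0.0071, np.float64(-10.9), 0, 0, 0], [-0.0007, 0.0045, -0.0102, np.float64(-14.9), 0, 0, 0], [-0.0007, 0.0052, -0.0126, np.float64(-17.9), 0, 0, 0], [-0.0007, 0.0057, -0.0151, np.float64(-20.9), 0, 0, 0], [-0.0007, 0.006, -0.0171, np.float64(-23.4), 0, 0, 0], [-0.0007, 0.0062, -0.0183, np.float64(-24.9), 0, 0, 0], [-0.0007, 0.0062, -0.0191, np.float64(-25.9), 0, 0, 0], [-0.0007, 0.0062, -0.0199, np.float64(-26.9), 0, 0, 0], [-0.0007, 0.0061, -0.0199, np.float64(-26.9), 0, 0, 0]]
```

View pics/scene8.png

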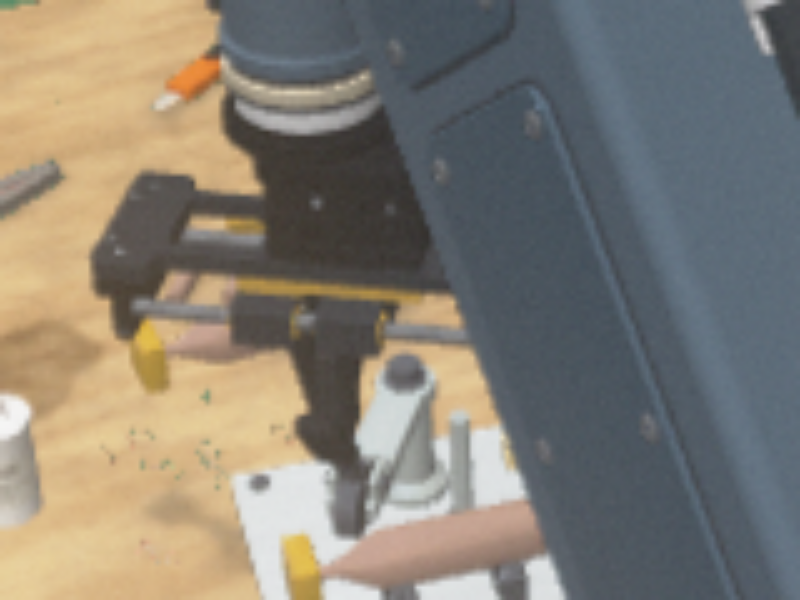

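View pics/top8.png

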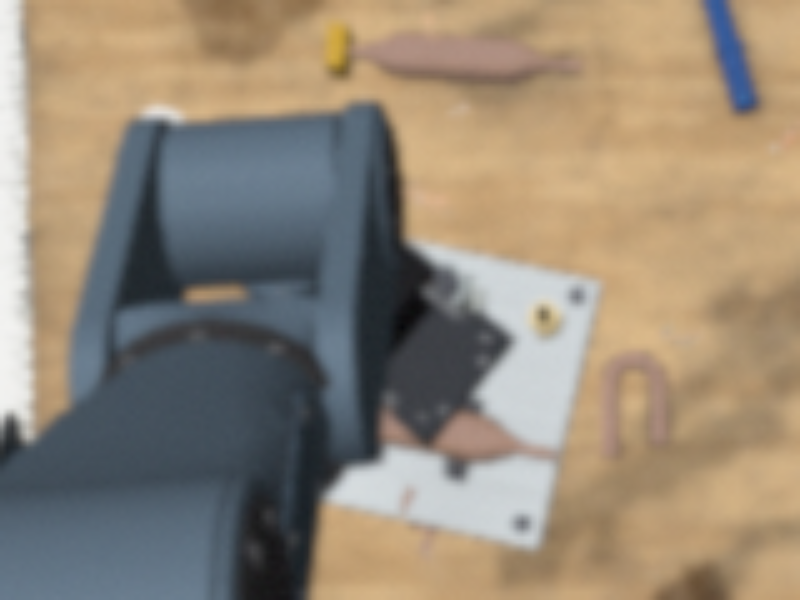

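The arm no longer hides the fingers. The piece I took for the tip was the gripper's end bracket, so the reported TCP is right. The strap is about two thirds round (about 140°), and I'll push it the rest of the way with the tip a little higher.

>>> play_rows(rows=[[[-0.004,0.0005,-0.001,-2.9,0,0,0],[-0.008,0.002,-0.004,-6.9,0,0,0],[-0.012,0.0034,-0.007,-10.9,0,0,0],[-0.016,0.0045,-0.01,-14.9,0,0,0],[-0.018,0.005,-0.0126,-17.9,0,0,0],[-0.018,0.0057,-0.015,-20.9,0,0,0],[-0.018,0.006,-0.017,-23.4,0,0,0],[-0.018,0.0062,-0.0183,-24.9,0,0,0],[-0.018,0.0062,-0.0191,-25.9,0,0,0],[-0.018,0.0062,-0.0195,-25.9,0,0,0]]])

```text
time_s: 9.9
position: [0.5594, 0.1373, 0.0566]
tcp_rot: [[-0.002, -0.974, 0.228], [-0.0, 0.228, 0.974], [-1.0, 0.002, -0.001]]
force: [-0.3, -0.2, 0.5]
opening: 0.005
```

```bash
python3 -c "
from h import *
to([.6375,.147,.055],77)
for n,(r0,r1,c0,c1) in dict(scene=(150,270,200,360),top=(140,260,180,340)).items():
    c=capture(n);im=c['pixels'][r0:r1,c0:c1,::-1]; cv2.imwrite(f'pics/{n}9.png',cv2.resize(im,(800,600)))
"
```

```text
t 9.9 pos [0.5594 0.1373 0.0566] az 76.8 tilt [-0.002 -0.    -1.   ] F [-0.3 -0.2  0.5] op 0.0
 shift [ 0.0014 -0.0739  0.0272] rotx -0.17
```

View pics/scene9.png

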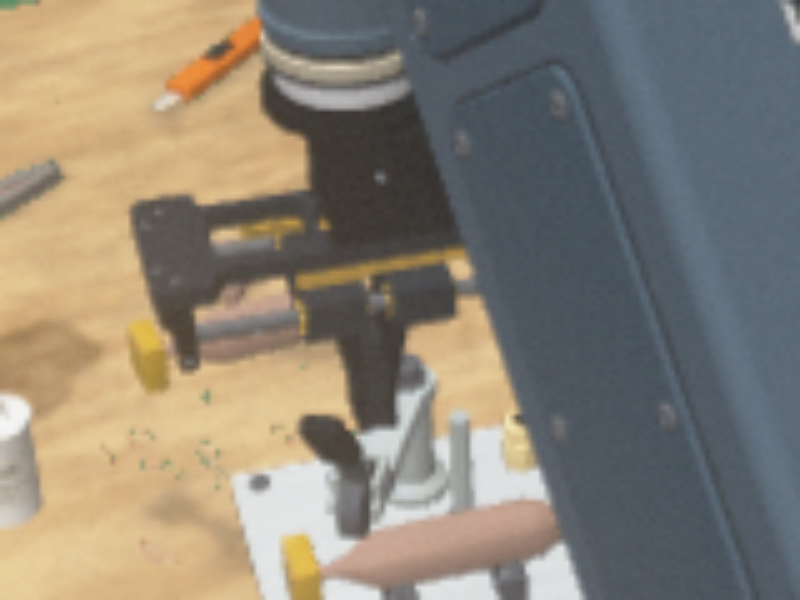

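View pics/top9.png

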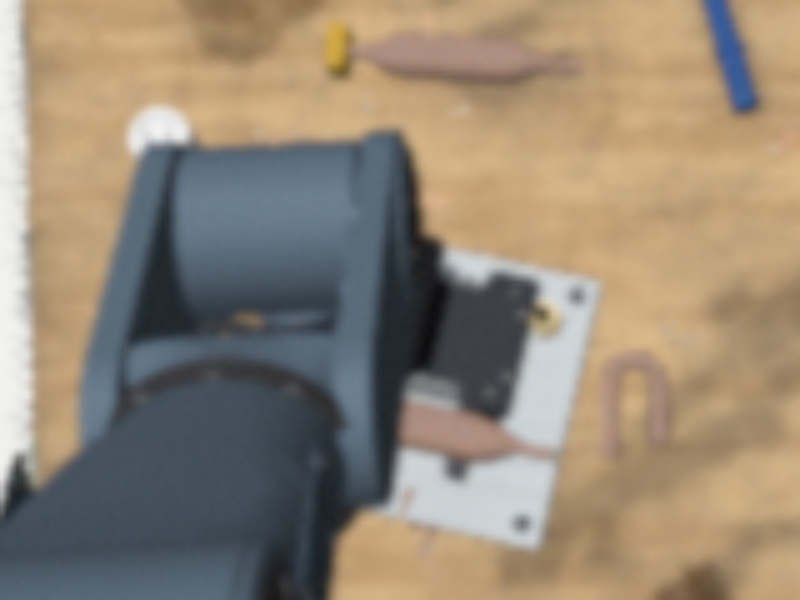

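```bash
python3 -c "
from h import *
p=read_state()['position'];c=capture('scene')
for z in (0,.01,.02,.025,.03,.035): print(z,((proj(c,p+[0,0,z])-[200,150])*5).round())
for s in (.9,1.0,1.1,1.2,1.3,1.745):
    m=model([.54574,.11365,-.23135],s,.055); print(s,{k:((proj(c,m[k])-[200,150])*5).round() for k in('tip','hinge')})
"
```

```text
0 [376. 476.]
0.01 [375. 459.]
0.02 [374. 443.]
0.025 [373. 434.]
0.03 [373. 426.]
0.035 [372. 417.]
0.9 {'tip': array([224., 402.]), 'hinge': array([307., 465.])}
1.0 {'tip': array([249., 412.]), 'hinge': array([322., 471.])}
1.1 {'tip': array([276., 419.]), 'hinge': array([337., 475.])}
1.2 {'tip': array([304., 425.]), 'hinge': array([354., 478.])}
1.3 {'tip': array([334., 428.]), 'hinge': array([371., 481.])}
1.745 {'tip': array([471., 422.]), 'hinge': array([449., 477.])}
```

```bash
python3 -c "
from h import *
s=read_state();p=s['position'];R=s['tcp_rot'];c=capture('scene')
for y in (-.0375,0,.0375):
  for h in (.05,.07,.09,.11): print(y,h,((proj(c,p+R@[-h,y,.09])-[200,150])*5).round())
c=capture('scene');im=c['pixels'][180:270,220:340,::-1]; cv2.imwrite('pics/z10.png',cv2.resize(im,(800,600),interpolation=cv2.INTER_CUBIC))
"
```

```text
-0.0375 0.05 [161. 379.]
-0.0375 0.07 [157. 344.]
-0.0375 0.09 [152. 308.]
-0.0375 0.11 [147. 271.]
0 0.05 [174. 427.]
0 0.07 [169. 392.]
0 0.09 [164. 355.]
0 0.11 [160. 318.]
0.0375 0.05 [187. 478.]
0.0375 0.07 [182. 442.]
0.0375 0.09 [177. 406.]
0.0375 0.11 [173. 368.]
```

View pics/z10.png

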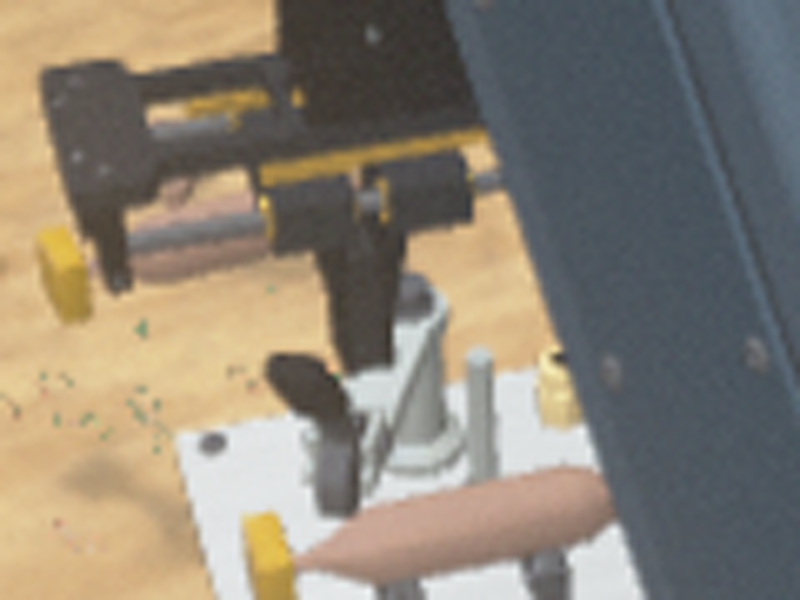

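```bash
python3 -c "
from h import *
arc([135.5]*3,[.042]*3,.042,.08)
arc([135.5]*3,[.042]*3,.042,.037)"
```

```text
[[-0.0231, -0.0274, 0.0312, np.float64(31.3), 0, 0, 0], [-0.0231, -0.0274, 0.0312, np.float64(31.3), 0, 0, 0], [-0.0231, -0.0274, 0.0312, np.float64(31.3), 0, 0, 0]]
[[0.0199, -0.0274, 0.0312, np.float64(31.3), 0, 0, 0], [0.0199, -0.0274, 0.0312, np.float64(31.3), 0, 0, 0], [0.0199, -0.0274, 0.0312, np.float64(31.3), 0, 0, 0]]
```

>>> play_rows(rows=[[[-0.012,0,0,0,0,0,0],[-0.023,0,0,4,0,0,0],[-0.023,-0.007,0.008,12,0,0,0],[-0.023,-0.014,0.016,20,0,0,0],[-0.023,-0.021,0.024,27,0,0,0],[-0.023,-0.027,0.031,31,0,0,0],[-0.023,-0.027,0.031,31,0,0,0],[-0.01,-0.027,0.031,31,0,0,0],[0.002,-0.027,0.031,31,0,0,0],[0.014,-0.027,0.031,31,0,0,0],[0.02,-0.027,0.031,31,0,0,0],[0.02,-0.027,0.031,31,0,0,0]]])

```text
time_s: 11.35
position: [0.5921, 0.1612, 0.0351]
tcp_rot: [[-0.004, -0.718, 0.696], [-0.0, 0.696, 0.718], [-1.0, 0.002, -0.003]]
force: [0.0, 1.0, 0.3]
opening: 0.003
```

```bash
python3 -c "
from h import *
to([.6375,.147,.037],45.5)
arc([133,134,136,140,144,148,152,156,159,162,164.5,166],[.042]*12,.027,.036)
c=capture('scene');im=c['pixels'][180:270,220:340,::-1]; cv2.imwrite('pics/z11.png',cv2.resize(im,(800,600),interpolation=cv2.INTER_CUBIC))
"
```

```text
t 11.35 pos [0.5921 0.1612 0.0351] az 45.9 tilt [-0.004 -0.    -1.   ] F [0.  1.  0.3] op 0.0
 shift [-0.002  -0.0425  0.0215] rotx 0.36
[[-0.0009, -0.0022, -0.0116, np.float64(2.9), 0, 0, 0], [-0.0009, -0.0017, -0.0124, np.float64(1.9), 0, 0, 0], [-0.0009, -0.0007, -0.0138, np.float64(-0.1), 0, 0, 0], [-0.0009, 0.0011, -0.0168, np.float64(-4.1), 0, 0, 0], [-0.0009, 0.0026, -0.0199, np.float64(-8.1), 0, 0, 0], [-0.0009, 0.004, -0.0231, np.float64(-12.1), 0, 0, 0], [-0.0009, 0.0051, -0.0264, np.float64(-16.1), 0, 0, 0], [-0.0009, 0.006, -0.0298, np.float64(-20.1), 0, 0, 0], [-0.0009, 0.0065, -0.0324, np.float64(-23.1), 0, 0, 0], [-0.0009, 0.0068, -0.035, np.float64(-26.1), 0, 0, 0], [-0.0009, 0.007, -0.0371, np.float64(-28.6), 0, 0, 0], [-0.0009, 0.0071, -0.0384, np.float64(-30.1), 0, 0, 0]]
```

View pics/z11.png

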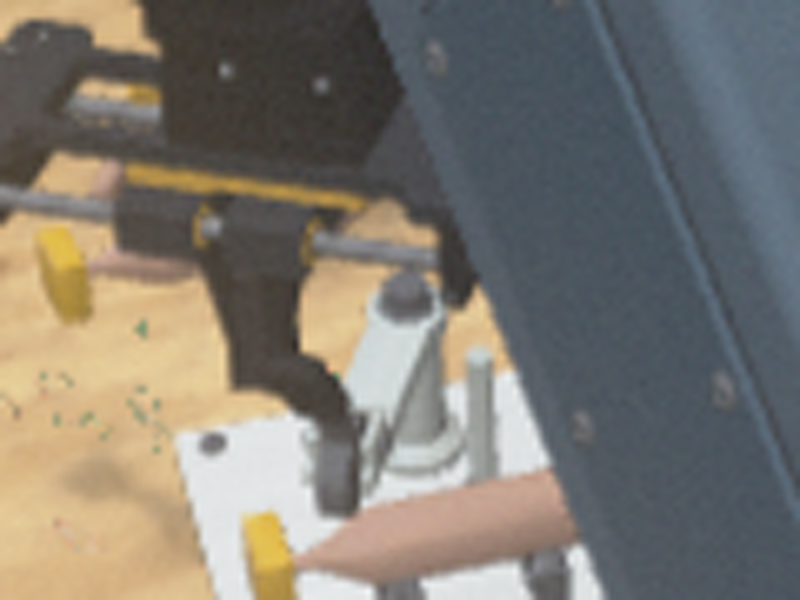

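```bash
python3 -c "
from h import *
arc([133,134,136,140,144,148,152,156,159,162,164.5,166],[.042]*12,.022,.031)
"
```

```text
[[0.005, -0.0014, -0.0173, np.float64(2.9), 0, 0, 0], [0.005, -0.001, -0.018, np.float64(1.9), 0, 0, 0], [0.005, -0.0002, -0.0194, np.float64(-0.1), 0, 0, 0], [0.005, 0.0012, -0.0224, np.float64(-4.1), 0, 0, 0], [0.005, 0.0024, -0.0255, np.float64(-8.1), 0, 0, 0], [0.005, 0.0034, -0.0287, np.float64(-12.1), 0, 0, 0], [0.005, 0.0042, -0.0319, np.float64(-16.1), 0, 0, 0], [0.005, 0.0047, -0.0351, np.float64(-20.1), 0, 0, 0], [0.005, 0.005, -0.0376, np.float64(-23.1), 0, 0, 0], [0.005, 0.0051, -0.0401, np.float64(-26.1), 0, 0, 0], [0.005, 0.0051, -0.0422, np.float64(-28.6), 0, 0, 0], [0.005, 0.0051, -0.0434, np.float64(-30.1), 0, 0, 0]]
```

>>> play_rows(rows=[[[0.005,-0.001,-0.007,1,0,0,0],[0.005,-0.001,-0.014,1,0,0,0],[0.005,0,-0.019,0,0,0,0],[0.005,0.0012,-0.0224,-4,0,0,0],[0.005,0.0024,-0.0255,-8,0,0,0],[0.005,0.0034,-0.0287,-12,0,0,0],[0.005,0.0042,-0.032,-16,0,0,0],[0.005,0.0047,-0.035,-20,0,0,0],[0.005,0.005,-0.0376,-23,0,0,0],[0.005,0.005,-0.04,-26,0,0,0],[0.005,0.005,-0.042,-28.5,0,0,0],[0.005,0.005,-0.043,-30,0,0,0]]])

```text
time_s: 12.6
position: [0.5612, 0.1343, 0.0325]
tcp_rot: [[0.003, -0.97, 0.243], [0.001, 0.243, 0.97], [-1.0, -0.003, 0.002]]
force: [2.4, 2.0, -0.4]
opening: 0.003
```

```bash
python3 -c "
from h import *
to([.6375,.147,.031],76.7)
c=capture('scene');im=c['pixels'][180:270,220:340,::-1]; cv2.imwrite('pics/z12.png',cv2.resize(im,(800,600),interpolation=cv2.INTER_CUBIC))
for s in (1.3,1.4,1.5,1.6,1.7,1.745):
    m=model([.54574,.11365,-.23135],s,.055); print(s,{k:((proj(c,m[k])-[220,180])*6.667).round() for k in('tip','hinge')})
"
```

```text
t 12.6 pos [0.5612 0.1343 0.0325] az 75.9 tilt [ 0.003  0.001 -1.   ] F [ 2.4  2.  -0.4] op 0.0
 shift [ 0.0018 -0.071   0.0308] rotx -0.78
1.3 {'tip': array([312., 371.]), 'hinge': array([361., 441.])}
1.4 {'tip': array([353., 374.]), 'hinge': array([384., 442.])}
1.5 {'tip': array([395., 374.]), 'hinge': array([408., 442.])}
1.6 {'tip': array([436., 371.]), 'hinge': array([431., 441.])}
1.7 {'tip': array([477., 366.]), 'hinge': array([455., 438.])}
1.745 {'tip': array([495., 363.]), 'hinge': array([465., 436.])}
```

View pics/z12.png

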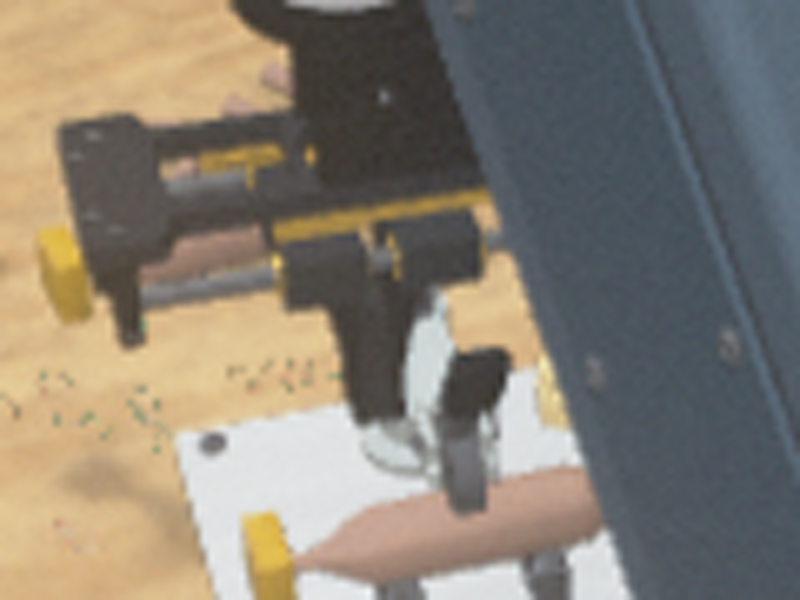

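>>> play_rows(rows=[[[0,0,-0.002,-1,0,0,0],[0,0,-0.004,-1,0,0,0],[0,0,-0.004,-1,0,0,0]]])

```text
time_s: 12.95
position: [0.5606, 0.1337, 0.0326]
tcp_rot: [[0.004, -0.973, 0.23], [0.006, 0.23, 0.973], [-1.0, -0.003, 0.007]]
force: [3.9, 12.3, -1.3]
opening: 0.005
```

```bash
cat >> h.py <<'E'
U=np.array([np.cos(2.9097),np.sin(2.9097),0]); HG=np.array([.5944,.1022,.08])+.08*U
def lv(alpha,rho=.066,clr=0,w=.010,off=.028):
    a=np.radians(alpha); z=np.array([0,0,1]); n=-np.sin(a)*U+np.cos(a)*z
    return HG+rho*(np.cos(a)*U+np.sin(a)*z)+(.0055+clr)*n-w*U-off*z
def rows(Ps,az=76.7):
    s=read_state(); R=s["tcp_rot"]; a=np.degrees(np.arctan2(R[1,2],R[0,2]))
    Ri=np.array([[0,-np.sin(np.radians(a)),np.cos(np.radians(a))],[0,np.cos(np.radians(a)),np.sin(np.radians(a))],[-1,0,0]])
    print("pos",s["position"].round(4),"az",a.round(1),"F",s["force"].round(1))
    for P in Ps: print((Ri.T@(np.array(P)-s["position"])).round(4).tolist(),round(-(az-a),1))
E
python3 -c "
from h import *
p=read_state()['position']
s=lv(54,clr=.012); print(s, lv(0))
rows([p+[0.003,.015,0],p+[.003,.015,.12],[s[0],s[1],.155],s])"
```

```text
[0.50229708 0.12394925 0.11568136] [0.46204029 0.13345551 0.0575    ]
pos [0.5606 0.1337 0.0326] az 76.7 F [ 3.9 12.3 -1.3]
[0.0, 0.0005, 0.0153] -0.0
[-0.12, 0.0005, 0.0153] -0.0
[-0.1224, 0.0545, -0.0229] -0.0
[-0.0831, 0.0545, -0.0229] -0.0
```

>>> play_rows(rows=[[[0,0,0.007,0,0,0,0],[0,0,0.015,0,0,0,0],[-0.03,0,0.015,0,0,0,0],[-0.06,0,0.015,0,0,0,0],[-0.09,0,0.015,0,0,0,0],[-0.122,0,0.015,0,0,0,0],[-0.122,0.015,0.004,0,0,0,0],[-0.122,0.035,-0.01,0,0,0,0],[-0.122,0.0545,-0.023,0,0,0,0],[-0.122,0.0545,-0.023,0,0,0,0]]])

```text
time_s: 13.95
position: [0.4961, 0.1195, 0.1536]
tcp_rot: [[-0.006, -0.974, 0.228], [-0.001, 0.228, 0.974], [-1.0, 0.006, -0.002]]
force: [0.0, 0.4, 0.1]
opening: 0.005
```

```bash
python3 -c "
from h import *
rows([lv(54,clr=.012)])
c=capture('scene');p=read_state()['position'];print(((proj(c,p+[0,0,.028])-[220,160])*5).round())
im=c['pixels'][160:280,220:380,::-1]; cv2.imwrite('pics/z13.png',cv2.resize(im,(800,600),interpolation=cv2.INTER_CUBIC))
for s in (1.6,1.7,1.745):
  for l in (.02,.055):
    m=model([.54574,.11365,-.23135],s,l); print(s,l,{k:((proj(c,m[k])-[220,160])*5).round() for k in('tip','hinge')})
"
```

```text
pos [0.4961 0.1195 0.1536] az 76.8 F [0.  0.4 0.1]
[0.0379, -0.005, 0.0058] 0.1
[360. 264.]
1.6 0.02 {'tip': array([326., 372.]), 'hinge': array([323., 431.])}
1.6 0.055 {'tip': array([327., 378.]), 'hinge': array([323., 431.])}
1.7 0.02 {'tip': array([356., 368.]), 'hinge': array([341., 428.])}
1.7 0.055 {'tip': array([358., 375.]), 'hinge': array([341., 428.])}
1.745 0.02 {'tip': array([370., 366.]), 'hinge': array([349., 427.])}
1.745 0.055 {'tip': array([371., 372.]), 'hinge': array([349., 427.])}
```

View pics/z13.png

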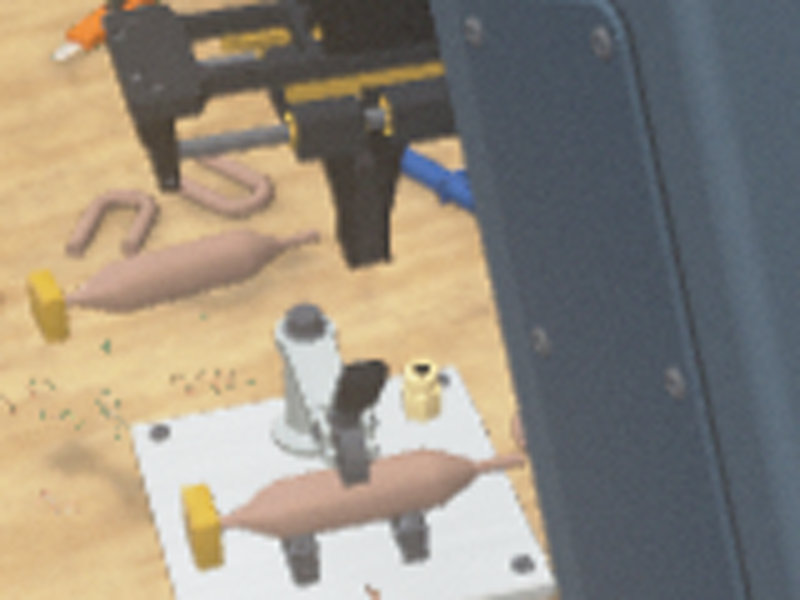

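```bash
python3 -c "
from h import *
rows([lv(54,clr=.03),lv(54,clr=.012),lv(54,clr=.003)]+[lv(a) for a in (50,46,42,38,34,30,26,22,18)])
"
```

```text
pos [0.499  0.1198 0.1539] az 76.8 F [ 1.  -0.2 -0.3]
[0.0277, -0.0168, 0.0047] 0.1
[0.0383, -0.0023, 0.0048] 0.1
[0.0435, 0.005, 0.0048] 0.1
[0.0478, 0.0113, 0.0048] 0.1
[0.0506, 0.015, 0.0048] 0.1
[0.0537, 0.0184, 0.0048] 0.1
[0.057, 0.0217, 0.0048] 0.1
[0.0605, 0.0247, 0.0048] 0.1
[0.0642, 0.0275, 0.0048] 0.1
[0.0681, 0.03, 0.0048] 0.1
[0.0721, 0.0322, 0.0048] 0.1
[0.0763, 0.0342, 0.0048] 0.1
```

>>> play_rows(rows=[[[0.014,-0.009,0.005,0,0,0,0],[0.028,-0.016,0.005,0,0,0,0],[0.038,-0.003,0.005,0,0,0,0],[0.0435,0.005,0.005,0,0,0,0],[0.048,0.011,0.005,0,0,0,0],[0.0506,0.015,0.005,0,0,0,0],[0.0537,0.0184,0.005,0,0,0,0],[0.057,0.0217,0.005,0,0,0,0],[0.057,0.0217,0.005,0,0,0,0]]])

```text
time_s: 14.9
position: [0.4806, 0.1302, 0.097]
tcp_rot: [[0.0, -0.974, 0.227], [0.0, 0.227, 0.974], [-1.0, -0.0, 0.0]]
force: [0.5, -1.0, 2.3]
opening: 0.005
```

```bash
python3 -c "
from h import *
rows([lv(a) for a in (34,30,26,22,18,14,10,6,2,-2)])
c=capture('scene')
im=c['pixels'][160:280,220:380,::-1]; cv2.imwrite('pics/z14.png',cv2.resize(im,(800,600),interpolation=cv2.INTER_CUBIC))
for l in (.2,.3,.4): print(l,((proj(c,model([.54574,.11365,-.23135],1.745,l)['tip'])-[220,160])*5).round())
"
```

```text
pos [0.4806 0.1302 0.097 ] az 76.9 F [ 0.5 -1.   2.3]
[0.0035, 0.0045, -0.001] 0.2
[0.0072, 0.0072, -0.001] 0.2
[0.0111, 0.0097, -0.001] 0.2
[0.0151, 0.012, -0.001] 0.2
[0.0193, 0.0139, -0.001] 0.2
[0.0237, 0.0155, -0.001] 0.2
[0.0281, 0.0169, -0.001] 0.2
[0.0326, 0.0179, -0.001] 0.2
[0.0372, 0.0186, -0.001] 0.2
[0.0418, 0.019, -0.001] 0.2
0.2 [377. 401.]
0.3 [381. 421.]
0.4 [385. 441.]
```

View pics/z14.png

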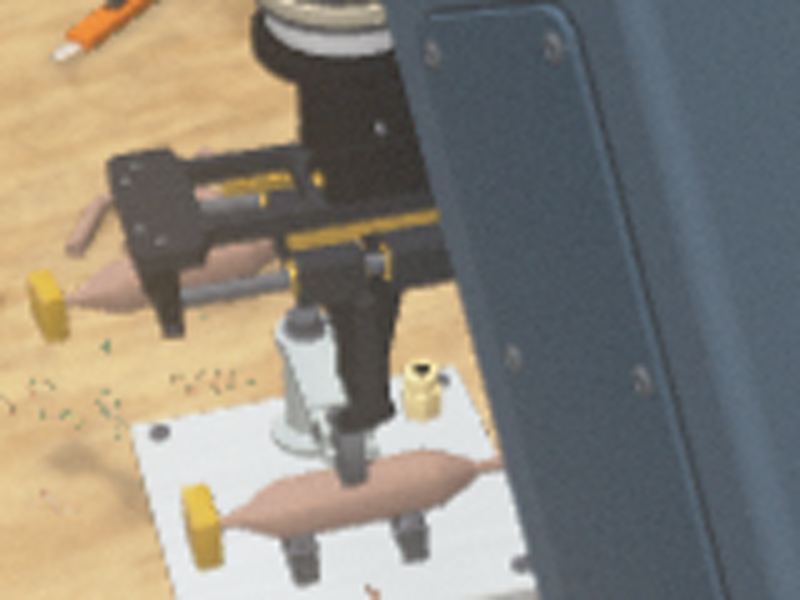

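>>> play_rows(rows=[[[0.0035,0.0045,-0.001,0,0,0,0],[0.007,0.007,-0.001,0,0,0,0],[0.011,0.0097,-0.001,0,0,0,0],[0.015,0.012,-0.001,0,0,0,0],[0.019,0.014,-0.001,0,0,0,0],[0.0235,0.0155,-0.001,0,0,0,0],[0.028,0.017,-0.001,0,0,0,0],[0.0325,0.018,-0.001,0,0,0,0],[0.0325,0.018,-0.001,0,0,0,0]]])

```text
time_s: 15.85
position: [0.4615, 0.1329, 0.0635]
tcp_rot: [[-0.003, -0.974, 0.227], [-0.001, 0.227, 0.974], [-1.0, 0.003, -0.001]]
force: [-0.6, 0.4, 0.8]
opening: 0.003
```

```bash
python3 -c "
from h import *
rows([lv(a) for a in (6,2,-2,-6)])
c=capture('scene')
im=c['pixels'][160:280,220:380,::-1]; cv2.imwrite('pics/z15.png',cv2.resize(im,(800,600),interpolation=cv2.INTER_CUBIC))
for l in (.6,.8,.9,1): print(l,((proj(c,model([.54574,.11365,-.23135],1.745,l)['tip'])-[220,160])*5).round())
"
```

```text
pos [0.4615 0.1329 0.0635] az 76.9 F [-0.6  0.4  0.8]
[-0.0009, -0.0014, 0.0007] 0.2
[0.0037, -0.0006, 0.0007] 0.2
[0.0083, -0.0003, 0.0007] 0.2
[0.0129, -0.0002, 0.0007] 0.2
0.6 [391. 481.]
0.8 [395. 518.]
0.9 [396. 535.]
1 [397. 550.]
```

View pics/z15.png

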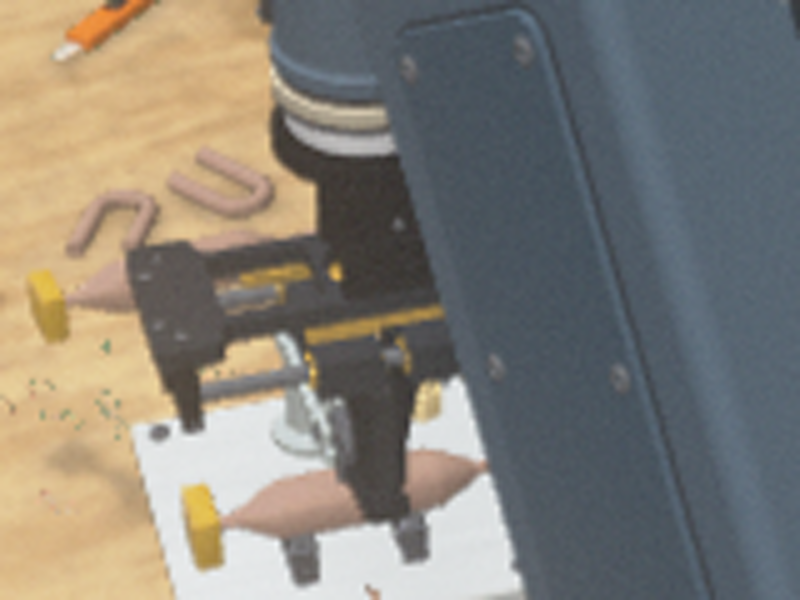

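>>> play_rows(rows=[[[0.002,0,0,0,0,0,0],[0.004,0,0,0,0,0,0],[0.006,0,0,0,0,0,0],[0.006,0,0,0,0,0,0]]])

```text
time_s: 16.3
position: [0.4619, 0.133, 0.0582]
tcp_rot: [[-0.002, -0.974, 0.227], [-0.0, 0.227, 0.974], [-1.0, 0.002, -0.001]]
force: [-1.3, 0.5, 1.2]
opening: 0.006
```

```bash
python3 -c "
from h import *
print(read_state()['force'])
c=capture('scene')
im=c['pixels'][190:280,260:380,::-1]; cv2.imwrite('pics/z16.png',cv2.resize(im,(800,600),interpolation=cv2.INTER_CUBIC))
for l in (.4,.6,.8,.9,1): print(l,((proj(c,model([.54574,.11365,-.23135],1.745,l)['tip'])-[260,190])*6.667).round())
c=capture('top')
im=c['pixels'][170:260,210:330,::-1]; cv2.imwrite('pics/t16.png',cv2.resize(im,(800,600),interpolation=cv2.INTER_CUBIC))
"
```

```text
[-1.31811091  0.45857853  1.20353834]
0.4 [247. 388.]
0.6 [254. 441.]
0.8 [260. 490.]
0.9 [262. 513.]
1 [263. 534.]
```

View pics/z16.png

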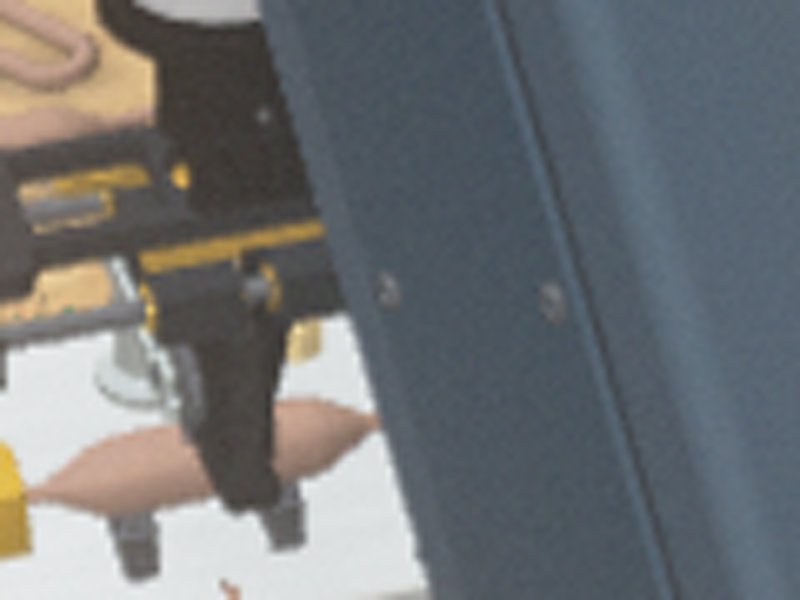

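View pics/t16.png

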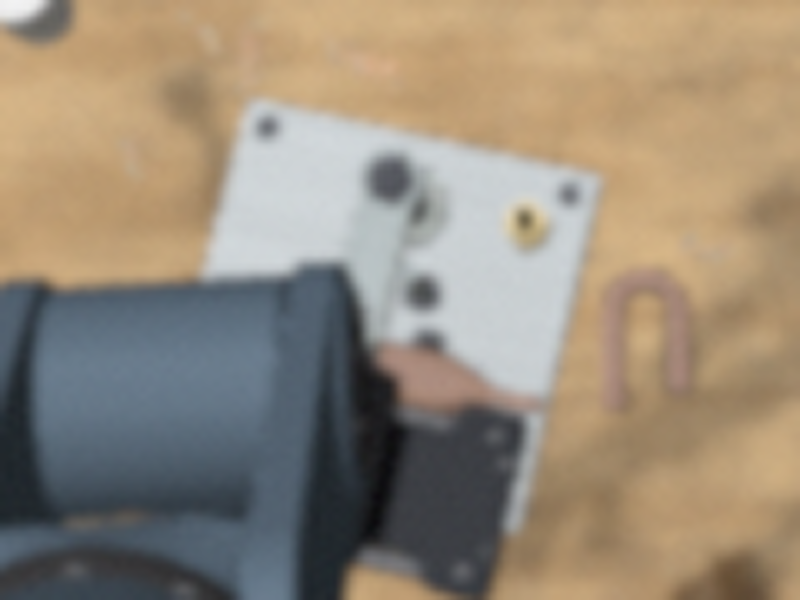

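>>> play_rows(rows=[[[0.002,0,0,0,0,0,0],[0.004,0,0,0,0,0,0],[0.004,0,0,0,0,0,0]]])

```text
time_s: 16.7
position: [0.463, 0.1332, 0.0546]
tcp_rot: [[-0.0, -0.974, 0.227], [0.0, 0.227, 0.974], [-1.0, 0.0, 0.0]]
force: [-1.5, 0.7, 4.3]
opening: 0.006
```

>>> play_rows(rows=[[[0.002,0,0,0,0,0,0],[0.004,0,0,0,0,0,0],[0.004,0,0,0,0,0,0]]])

```text
time_s: 17.0
position: [0.4623, 0.1333, 0.0508]
tcp_rot: [[-0.001, -0.974, 0.228], [0.0, 0.228, 0.974], [-1.0, 0.001, 0.0]]
force: [-3.0, 1.5, 8.0]
opening: 0.008
```

>>> play_rows(rows=[[[0.002,0,0,0,0,0,0],[0.004,0,0,0,0,0,0],[0.004,0,0,0,0,0,0]]])

```text
time_s: 17.3
position: [0.462, 0.1336, 0.0483]
tcp_rot: [[-0.001, -0.974, 0.227], [0.0, 0.227, 0.974], [-1.0, 0.001, 0.0]]
force: [-5.7, -0.1, 22.1]
opening: 0.002
```

```bash
python3 -c "
from h import *
print(read_state()['force'])
c=capture('scene')
im=c['pixels'][190:280,260:380,::-1]; cv2.imwrite('pics/z17.png',cv2.resize(im,(800,600),interpolation=cv2.INTER_CUBIC))
"
```

```text
[-5.74251737 -0.06602118 22.06063023]
```

View pics/z17.png

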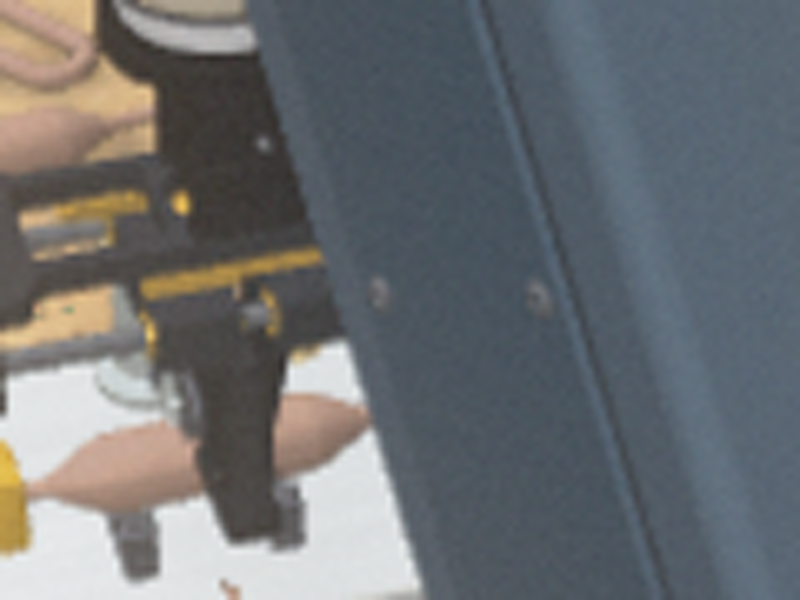

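>>> play_rows(rows=[[[0.001,0,0,0,0,0,0],[0.001,0,0,0,0,0,0],[-0.01,0,0,0,0,0,0],[-0.03,0,0,0,0,0,0],[-0.06,0,0,0,0,0,0],[-0.1,0,0,0,0,0,0],[-0.14,0,0,0,0,0,0],[-0.17,0,0,0,0,0,0],[-0.17,0,0,0,0,0,0]]])

```text
time_s: 18.25
position: [0.4669, 0.1333, 0.2207]
tcp_rot: [[0.011, -0.974, 0.227], [0.0, 0.227, 0.974], [-1.0, -0.011, 0.003]]
force: [0.5, 0.3, -0.0]
opening: 0.003
```

```bash
python3 -c "
from h import *
s=read_state();print(s['position'],s['force'],s['joint_positions'])
c=capture('scene')
im=c['pixels'][170:290,220:380,::-1]; cv2.imwrite('pics/z18.png',cv2.resize(im,(800,600),interpolation=cv2.INTER_CUBIC))
for st in (1.65,1.745):
  for l in (.7,.8,.9,1): print(st,l,((proj(c,model([.54574,.11365,-.23135],st,l)['tip'])-[220,170])*5).round())
"
```

```text
[0.46694533 0.1332802  0.22068075] [ 0.45258476  0.26095092 -0.04657406] [ 2.72210071e+00  1.64865241e+01  9.95214563e+01 -8.64023649e-03
  6.33442529e+01 -7.41407104e+01]
1.65 0.7 [357. 456.]
1.65 0.8 [359. 474.]
1.65 0.9 [360. 491.]
1.65 1 [361. 507.]
1.745 0.7 [393. 450.]
1.745 0.8 [395. 468.]
1.745 0.9 [396. 485.]
1.745 1 [397. 500.]
```

View pics/z18.png

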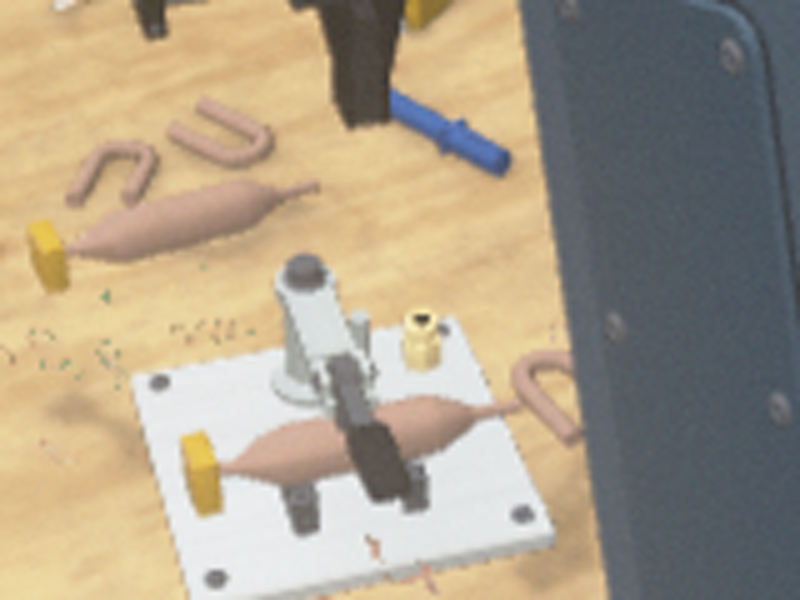

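>>> play_rows(rows=[[[-0.02,0,-0.03,0,0,0,0],[-0.03,0,-0.07,0,0,0,0],[-0.03,0,-0.11,0,0,0,0],[-0.03,0,-0.15,0,0,0,0],[-0.03,0,-0.19,0,0,0,0],[-0.03,0,-0.23,0,0,0,0],[-0.03,0,-0.26,0,0,0,0],[-0.03,0,-0.28,0,0,0,0],[-0.03,0,-0.28,0,0,0,0]]])

```text
time_s: 19.2
position: [0.3985, -0.1415, 0.2449]
tcp_rot: [[-0.002, -0.973, 0.231], [0.001, 0.231, 0.973], [-1.0, 0.002, 0.0]]
force: [0.9, 1.1, -1.2]
opening: 0.005
```

```bash
python3 -c "
from h import *
s=read_state();print(s['position'],s['force'])
for n,o in (('top',(225,180)),('scene',(220,180))):
  c=capture(n)
  im=c['pixels'][o[1]:o[1]+90,o[0]:o[0]+120,::-1]; im=cv2.resize(im,(800,600),interpolation=cv2.INTER_CUBIC)
  for st,l,col in ((1.745,1,(0,0,255)),(1.645,.85,(255,0,0))):
    m=model([.54574,.11365,-.23135],st,l); 
    for k in('tip','hinge','pn','pin'):
      q=((proj(c,m[k])-o)*6.667); print(n,st,k,q.round()); cv2.circle(im,tuple(int(v) for v in q),3,col,1)
  cv2.imwrite(f'pics/{n}19.png',im)
"
```

```text
[ 0.39848794 -0.14148318  0.2449071 ] [ 0.89589797  1.08018729 -1.20824735]
top 1.745 tip [196. 485.]
top 1.745 hinge [245. 291.]
top 1.745 pn [287. 111.]
top 1.745 pin [306. 206.]
top 1.645 tip [155. 470.]
top 1.645 hinge [227. 286.]
top 1.645 pn [287. 111.]
top 1.645 pin [306. 206.]
scene 1.745 tip [529. 601.]
scene 1.745 hinge [465. 436.]
scene 1.745 pn [411. 283.]
scene 1.745 pin [483. 354.]
scene 1.645 tip [476. 577.]
scene 1.645 hinge [442. 440.]
scene 1.645 pn [411. 283.]
scene 1.645 pin [483. 354.]
```

View pics/top19.png

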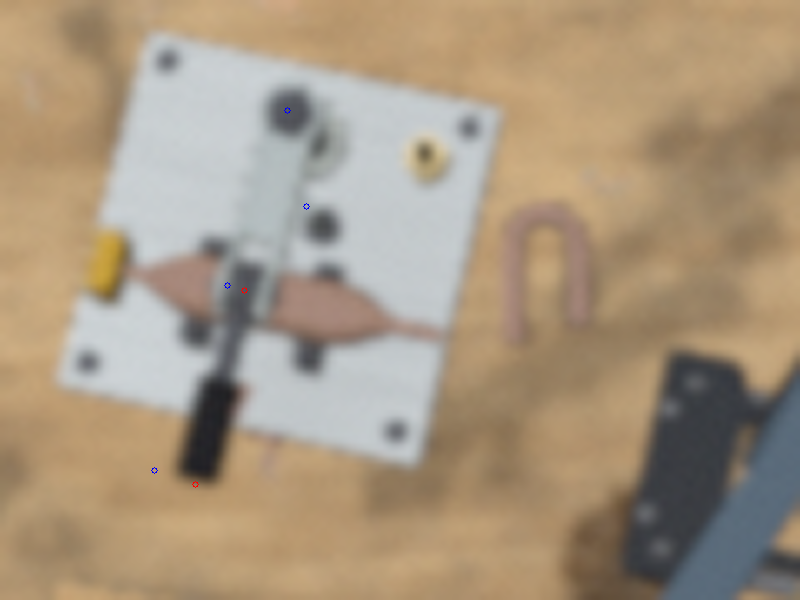

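View pics/scene19.png

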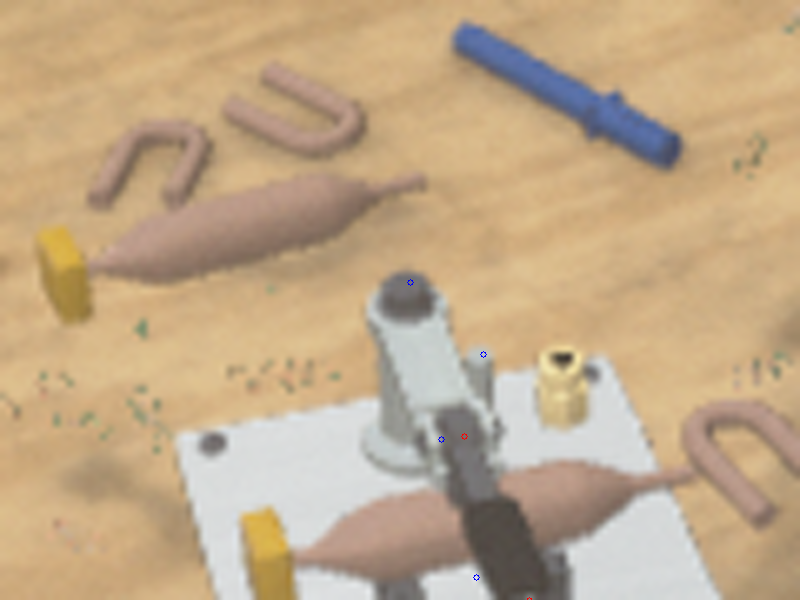

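```bash
python3 -c "
from h import *
c=capture('scene');o=(265,235)
im=c['pixels'][o[1]:o[1]+60,o[0]:o[0]+80,::-1]; im=cv2.resize(im,(800,600),interpolation=cv2.INTER_CUBIC)
V=np.array([-U[1],U[0],0]);Z=np.array([0,0,1])
for l,col in ((.85,(255,0,0)),(1.0,(0,0,255))):
  a=1-l; e=np.cos(a)*U+np.sin(a)*Z; n=-np.sin(a)*U+np.cos(a)*Z
  P=[HG+.086*e+sy*.01*V+sz*.0055*n for sy,sz in((-1,-1),(1,-1),(1,1),(-1,1))]+[HG+.04*e+sy*.01*V+.0055*n for sy in(-1,1)]
  q=np.array([(proj(c,p)-o)*10 for p in P]).astype(int)
  cv2.polylines(im,[q[:4]],True,col,1); cv2.line(im,tuple(map(int,q[2])),tuple(map(int,q[5])),col,1); cv2.line(im,tuple(map(int,q[3])),tuple(map(int,q[4])),col,1)
cv2.imwrite('pics/g20.png',im)
for n in ('top','scene'):
  c=capture(n); cv2.imwrite(f'pics/{n}20.png',c['pixels'][:,:,::-1])
"
```

```text
(no output)
```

View pics/g20.png

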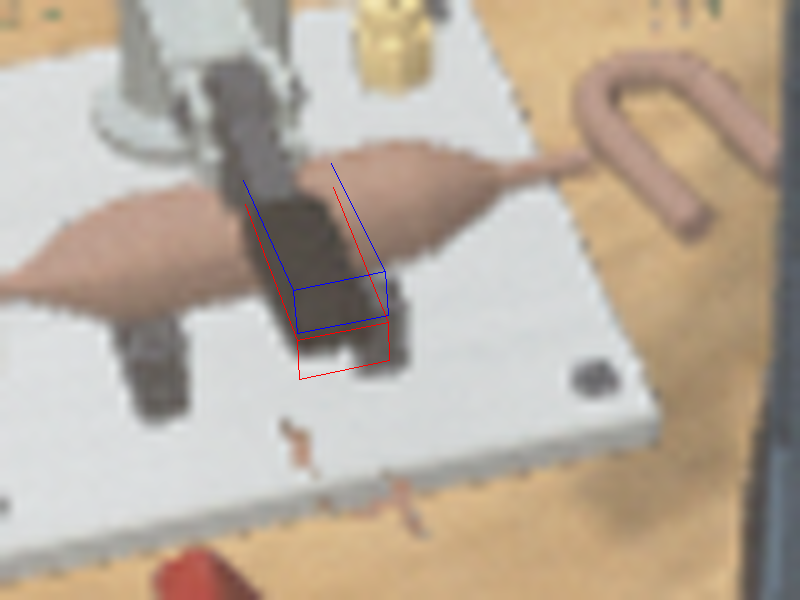

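View pics/scene20.png

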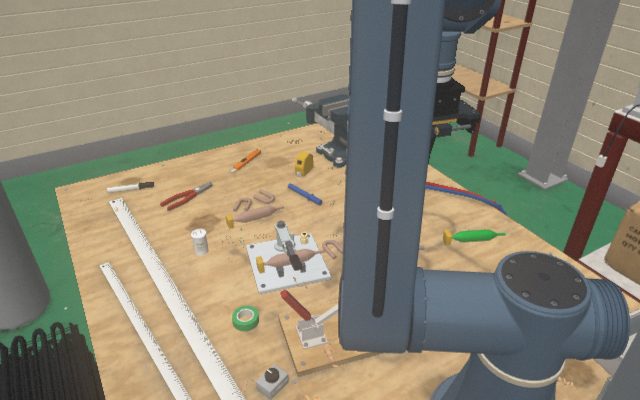

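Strap position fits home: it is within about 0.03 rad of the 1.745 overlay. The lever reads about 0.92–0.97, close to the 0.85 limit given the pixel error, so I'll go back and press it once more, firmly and nearer the tip.

```bash
python3 -c "
from h import *
t=HG+.066*U
rows([[t[0],t[1],.22],[t[0],t[1],.06]])"
```

```text
pos [ 0.3991 -0.1383  0.2459] az 76.9 F [-0.6 -0.2  0.9]
[0.0259, 0.0101, 0.279] 0.2
[0.1859, 0.0101, 0.279] 0.2
```

>>> play_rows(rows=[[[0,0,0.03,0,0,0,0],[0,0.003,0.07,0,0,0,0],[0,0.006,0.12,0,0,0,0],[0,0.01,0.17,0,0,0,0],[0,0.01,0.22,0,0,0,0],[0,0.01,0.26,0,0,0,0],[0.02,0.01,0.279,0,0,0,0],[0.06,0.01,0.279,0,0,0,0],[0.1,0.01,0.279,0,0,0,0],[0.14,0.01,0.279,0,0,0,0],[0.17,0.01,0.279,0,0,0,0],[0.18,0.01,0.279,0,0,0,0]]])

```text
time_s: 20.65
position: [0.4503, 0.1353, 0.0638]
tcp_rot: [[-0.006, -0.974, 0.226], [-0.0, 0.226, 0.974], [-1.0, 0.006, -0.002]]
force: [-0.4, -0.4, 0.7]
opening: 0.004
```

>>> play_rows(rows=[[[0.005,0,0,0,0,0,0],[0.009,0,0,0,0,0,0],[0.012,0,0,0,0,0,0],[0.014,0,0,0,0,0,0],[0.014,0,0,0,0,0,0]]])

```text
time_s: 21.15
position: [0.4535, 0.1344, 0.053]
tcp_rot: [[0.001, -0.974, 0.227], [0.0, 0.227, 0.974], [-1.0, -0.001, 0.0]]
force: [-0.3, 0.1, 0.3]
opening: 0.004
```

>>> play_rows(rows=[[[0.002,0,0,0,0,0,0],[0.004,0,0,0,0,0,0],[0.005,0,0,0,0,0,0],[0.005,0,0,0,0,0,0]]])

```text
time_s: 21.55
position: [0.4534, 0.1345, 0.0486]
tcp_rot: [[0.001, -0.974, 0.227], [0.0, 0.227, 0.974], [-1.0, -0.001, 0.0]]
force: [-1.9, 0.7, 9.5]
opening: 0.005
```

>>> play_rows(rows=[[[0.001,0,0,0,0,0,0],[0.002,0,0,0,0,0,0],[0.002,0,0,0,0,0,0]]])

```text
time_s: 21.85
position: [0.4534, 0.1346, 0.0482]
tcp_rot: [[0.002, -0.974, 0.227], [0.0, 0.227, 0.974], [-1.0, -0.002, 0.001]]
force: [-4.5, 0.6, 24.3]
opening: 0.007
```

>>> play_rows(rows=[[[0.001,0,0,0,0,0,0],[0.002,0,0,0,0,0,0],[0.002,0,0,0,0,0,0]]])

```text
time_s: 22.15
position: [0.4534, 0.1347, 0.0477]
tcp_rot: [[0.003, -0.974, 0.227], [0.0, 0.227, 0.974], [-1.0, -0.003, 0.001]]
force: [-6.9, 0.3, 40.0]
opening: 0.007
```

The lever is at its hard stop: the force climbs to 40 N with only 0.5 mm of travel. The contact height also matches the first press at a different radius, so the lever is level. I'll retreat now.

>>> play_rows(rows=[[[-0.008,0,0,0,0,0,0],[-0.03,0,0,0,0,0,0],[-0.06,0,0,0,0,0,0],[-0.1,0,0,0,0,0,0],[-0.14,0,0,0,0,0,0],[-0.18,0,-0.01,0,0,0,0],[-0.2,0,-0.05,0,0,0,0],[-0.2,0,-0.1,0,0,0,0],[-0.2,0,-0.15,0,0,0,0],[-0.2,0,-0.2,0,0,0,0],[-0.2,0,-0.24,0,0,0,0],[-0.2,0,-0.26,0,0,0,0]]])

```text
time_s: 23.35
position: [0.3932, -0.1217, 0.2437]
tcp_rot: [[0.001, -0.973, 0.231], [-0.001, 0.231, 0.973], [-1.0, -0.001, -0.001]]
force: [0.1, 0.2, -0.6]
opening: 0.007
```

>>> play_rows(rows=[[[0,0,0,0,0,0,0],[0,0,0,0,0,0,0],[0,0,0,0,0,0,0]]])

```text
time_s: 23.65
position: [0.3938, -0.1177, 0.2433]
tcp_rot: [[-0.0, -0.974, 0.226], [0.001, 0.226, 0.974], [-1.0, 0.0, 0.001]]
force: [0.1, 0.8, -0.0]
opening: 0.009
```

```bash
python3 -c "
from h import *
s=read_state();print(s['position'],s['force'])
a=cv2.imread('pics/top0.png')
c=capture('top');b=c['pixels'][:,:,::-1]
o=(190,130)
f=lambda i:cv2.resize(np.ascontiguousarray(i[o[1]:o[1]+170,o[0]:o[0]+113]),(400,600),interpolation=cv2.INTER_CUBIC)
cv2.imwrite('pics/cmp.png',np.hstack([f(a),f(b)]))
c=capture('scene');cv2.imwrite('pics/s21.png',cv2.resize(c['pixels'][190:280,240:360,::-1],(800,600)))
"
```

```text
[ 0.39376508 -0.11768804  0.24334302] [ 0.05742954  0.7872902  -0.04575853]
```

View pics/cmp.png

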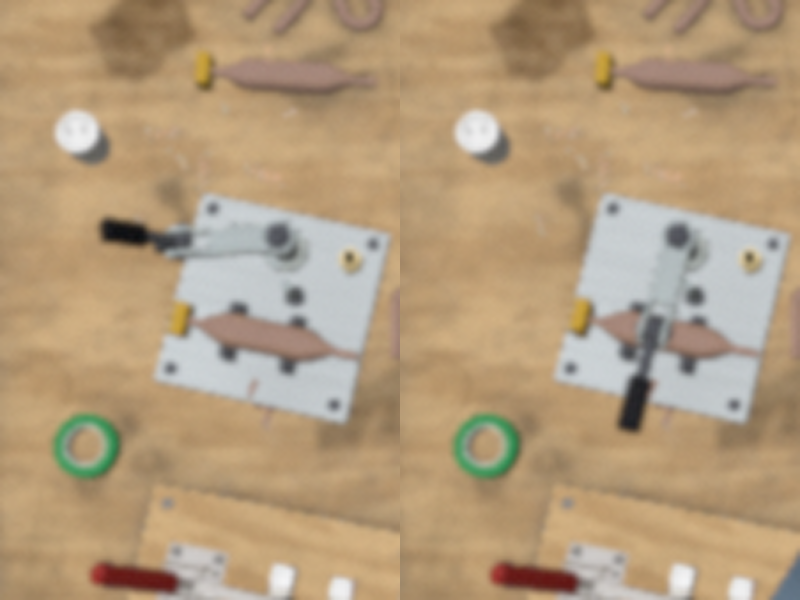

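View pics/s21.png

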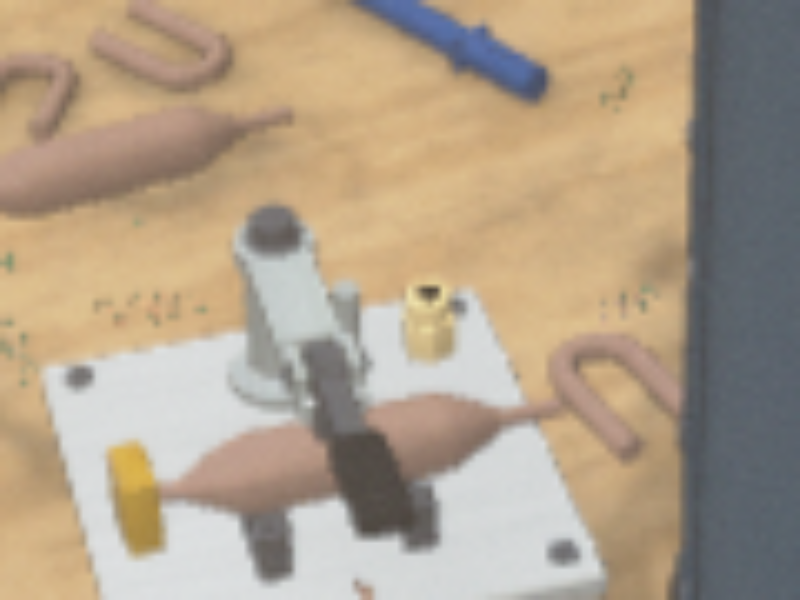

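The before/after pair shows the drier and bystanders unmoved, the strap against the pin, the lever lying along it, and the arm clear. I'll hand in.

```bash
python3 -c "
from rig import *
print(hand_in()); print(read_state()['time_s'])"
```

```text
the job is handed in; nothing more can be done
None
the job is handed in; nothing more can be done
```

I swung the strap home against its pin with the outside of the shut fingers, pressed the cam lever down to its hard stop, backed clear and handed in. No verdict came back. The clock was at about 24 s of the 51 s allowed.

**Last checks that passed:**
- **Strap:** the sideways force rose from about 3 N to 12 N with only 0.6 mm of travel. The image overlay puts it within about 0.03 rad of its stop.
- **Lever:** on a second press the force climbed to 40 N over 0.5 mm of travel. The contact height matched the first press at a different point along the lever, so it is level.
- **Drier and bystanders:** the drier, brass nut, capacitor and tape roll show no visible shift in the before/after top view. The tin was outside that crop, but the arm never worked near it.
- **Arm:** it finished about 0.25 m to the side and 0.24 m up, with force near zero.

**What failed or disagreed:**
- **Fingertips:** in the pictures they sit about 30–37 mm above the reported TCP. Because of that, one push at a TCP height of about 57 mm slid over the strap without force; I backed off, lowered the finger and repeated it.
- **Lever angle:** one overlay after the first press read only about 0.92–0.97 rad, which is why I pressed again.
- **Cam force:** I could not measure the force between cam and drier directly; I infer it from the lever being at its stop.

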